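# Stow the glass globe in the tilt-out bin and lock it with the key

### The job

The tray is about to be carried indoors: lower the spare glass globe from the ceramic dish gently into the tilt-out bin under the tray's front lip without dropping it, and swing the bin fully shut. Then take the yellow key from the key block, push it fully home in the lock on the lip and turn it clockwise (seen from above) to its stop, about a quarter turn, and leave it standing in the lock. Leave everything else where it stands, the other two keys included.

Things in the scene. Friction and masses are not known exactly. Their poses are not given: they have to be found in the camera images.
- tray: Blue organiser tray, fixed. Origin on the bench (z 0); at yaw 0 x points away from the robot, z up. Four open bins in a row along y: x 45 to 205, y -150 to 150, rim z 100 mm. In front a lip, 6 mm thick, top z 100, reaches forward to x -15 over the full width; only the lock stands on it. The tilt-out bin hangs under it between hinge ears (|y| 73 to 78, x -30 to 45, up to z 40).
- lock_mouth (a point): Centre of the lock plug's face, at tray (14, 92, 104) mm; tray's axes. Upright keyway 12.4 by 6.0 mm, 28 mm deep, open below, 1.5 mm lead-in bevel; its long side lies along tray y at joint lock_plug 0 and turns with the plug. A fixed chrome ring round it, 30 mm outside, 21 mm inside diameter, stands 1 mm above the face.
- lock_plug (a joint): Turn of the lock plug, rad: 0 unlocked (start), grows clockwise seen from above to its stop at 1.45, locked. Stays where it is left; takes 0.04 N m. The key has about 0.25 rad of play in the keyway before the plug follows, so the hand turns about 1.5 to 1.6 rad.
- tilt_bin: Light blue, 140 mm wide (y), 3 mm walls. Origin on its hinge, at tray (-30, 0, 10) mm; shut, its axes are the tray's; it starts swung forward (top towards tray -x) by 0.75 to 0.95 rad about y, stop at 1.1. Stiff hinge, stays where left. Panel x -2 to 1, z 0 to 88; floor z 0 to 3, x 1 to 61; back (x 58 to 61) and sides up to z 30, sides at x 0 to 30 to z 69.
- bin_floor (a point): Centre of the bin's inner floor, at bin (30, 0, 3) mm; axes of the bin. Open, panel and floor make a V with its corner at the hinge; the mouth lies between the panel top and the edges of the lip and of the back wall, which rises under the lip as the bin opens.
- bin_pull (a point): Middle of the front edge of the pull lip near the top of the bin's front panel, at bin (-13, 0, 81) mm; axes of the bin. The pull lip is 60 mm long along y and 6 mm thick. Pushing it along its arc, rising as it swings, shuts the bin (2 to 4 N); a level push jams by friction.
- globe: Opal white glass globe of a string light, a 40 mm ball on a short brass collar 22 mm across; about 40 g, fragile. Stands collar down in the dish. Origin at the centre of the collar's underside, z up; total height 45 mm.
- globe_center (a point): Centre of the globe's ball, 25 mm above its origin.
- dish: White ceramic dish, 160 mm across the rim, 18 mm high, inner floor at z 5 mm and flat within radius 55 mm, sloping up to the rim outside it; origin under its centre. Holds the globe, near its middle.
- key_block: Dark wooden key block, 50 by 150 by 36 mm (x, y, z), fixed; origin under its centre. Three upright slots, 46 mm apart along its y, hold one key each.
- key_yellow: The lock's key, yellow bow, upright in one of the block's slots (which one varies). Origin under the shoulder, which lies on the block top (z 36) or, home, on the plug face; z up. Blade below 3.6 (x) by 10 (y), 25 mm long, last 5 mm tapering to 1.8 by 7. Shoulder 9 by 16 by 4 mm; bow 9 thick (x), 32 wide (y), z 4 to 41. Same after half a turn about z. 25 g.
- key_black: Spare key of the same shape with a black bow, for another lock; stays in its slot.
- key_green: Spare key of the same shape with a green bow, for another lock; stays in its slot.
- wrench: Chrome adjustable wrench lying on the bench, 150 mm long along its x, 40 wide, 12 high; origin under its middle.
- pliers: Red plastic pliers lying on the bench, 160 mm long along their x, 60 wide, 14 high; origin under their middle.
- spray_bottle: Clear spray bottle, 68 mm across, 180 mm high, its orange head and nozzle reaching 53 mm out along its -x; origin under its centre.
- cactus_pot: Terracotta pot with a cactus, 100 mm across, 145 mm high; origin under its centre.
- screw_jar: Glass jar with a steel lid, 48 mm across, 62 mm high, standing in one of the tray's bins; its lid stays below the rim. Origin under its centre.
- trowel: Small hand trowel lying in another of the tray's bins, 145 mm long, below the rim; origin under its middle.

How it is judged:
By the outcome, as a careful person would: the job done as asked, in the order asked, and still so for the second after the job is handed in, with the robot touching nothing.
It also fails if it takes over 72 s, if anything falls off the work surface, if the arm or the gripper's body presses on something with over 40 N, if the wrist force passes 120 N, or if a joint passes its speed limit or range.

### The arm

A 7-joint arm with a two-finger parallel gripper is mounted at the origin on the work surface. World frame = base frame: x ahead of the robot, y to its left, z up, the work surface at z = 0. Lengths are in m, angles in rad, forces in N, time in s.
With the tool pointing down it reaches from about 0.425 to 0.8 m from the base axis. Payload 8.3 kg.
Tool frame: the origin (TCP) lies midway between the tips of the shut fingers; the grasp point (between the pads) lies 19 mm behind it; z points along the fingers, y is the line along which they close (so a half turn about z gives the same grasp; the last joint's range is limited). The gripper opens to 85 mm and grips with 20 to 120 N. Pads are 22 mm wide; open, the fingers measure 114 mm over their backs; the gripper's body (76 mm by 85 mm) begins 54 mm behind the grasp point. The pads swing forward as they close: fully open they stand 13 mm farther back than shut.
Start: joints at [-1.369, 0.383, 0.016, 1.37, -0.006, 1.388, -0.046], TCP at [0.164, 0.603, 0.231] pointing down, gripper open.
Joint ranges: [-2.95, 2.95], [-0.25, 2.06], [-1.52, 1.56], [0.18, 2.33], [-1.44, 4.58], [0.02, 2.06], [-3.01, 3.01]. Speed limits (rad/s): [2.39, 2.39, 3.01, 3.01, 3.14, 3.14, 3.14].

### API

Orientations are given as a rotation vector (axis times angle).
In Python, from cell import sensors, get_image, get_calibration, ctrl gives the robot as it stands.
- The arm moves only by the tool play_rows, never from a script. Its argument "moves" is a list that holds one entry, the list of rows, each a list of 7 numbers: the shift along the tool's x, y, z as a fraction of full scale, then the turn, a rotation vector about the tool's x, y, z as a fraction of full scale, then the opening, from -1 (shut) to 1 (fully open). In form: [[[dx, dy, dz, rx, ry, rz, hand], ...]]. A call has 1 to 20 rows; each row is the pose to reach, as a shift and turn from the pose commanded when the call began, along the tool's axes at that moment; what a row does not reach only later rows make up. Full scale, the value 1, is 0.1 m for a shift and pi/2 rad for a turn. A row lasts 1/12 s, in which the tool goes at most 41.7 mm and 7.16 degrees, less where a joint would pass 70% of its speed; a pose out of reach is approached as far as the arm can. A call with a number of a shift or a turn outside -1 to 1 is refused whole. A call with a gripper value outside its range is refused whole. The fingers move at their own pace and stop on an object; "force" is the grip in N (left out, the last holds). Time passes only in rows, so rows that repeat a pose let the fingers close. It gives the time, the measured TCP pose, the force, the opening and the grip force at its end, in the units of the state.
- sensors.read_state(): the state, without advancing time (a new reading comes with each control period).
- get_image(name): name is "scene" or "top"; returns the picture (384x512x3 uint8, red, green, blue); there is no depth.
- get_calibration(name): a dict with "intrinsics" (3x3 intrinsics, pixels), "distortion" ([k1, k2, p1, p2, k3] as OpenCV has them; the pictures are not rectified), "view" (4x4, takes a point from world to camera coordinates). Camera axes: x right, y down, z forward; pixel columns grow to the right and rows downward; lengths in m; the calibration is good to about 2 mm. A picture is of the moment at which its call begins. get_calibration takes no time and is no camera call.
- ctrl.finish_job(): hands the job in; it is judged then, once.
The state is a dict: "time": time; "joint_pos": joint angles; "qd": joint speeds; "tau": joint torques, N m; "tool_pos": TCP position; "ee_rot": TCP orientation; "contact_force": force on the tool from outside, world axes, zero at the start; "moment": the same for the moment, N m; "opening": finger opening in m; "gripper_force": force on a finger pad.
Only numpy, scipy, OpenCV 4.12 (cv2) and the standard library are available. Lean on these libraries where they do the work, as an engineer would, in place of code of your own. Each camera call takes 0.05 s, during which the arm holds its last target. There are 200 camera calls.

## Working session

There is one attempt and no reset: what is moved stays moved. The work goes in short steps, Python scripts to look and compute and a tool call to move; the robot and the scene stay as the last step left them, time stands still between calls to the robot, and variables do not carry over. Pictures are saved under pics/ and viewed, at most 10 in all, crops included, and the job is handed in when it is done.

Besides the shell and the picture viewer there is one more tool, called after ">>>" by a JSON object that holds its "method" and its "body". play_rows: Moves the arm, as the interface text tells. Shift numbers are shares of 0.1 m and turn numbers shares of pi/2 rad, none past 1 either way. Its arguments: {"type":"object","properties":{"moves":{"type":"array"},"force":{"type":"number"}},"required":["moves"]}

```bash
mkdir -p pics; ls; python3 - <<'E'
from cell import sensors,get_image,get_calibration
import cv2,numpy as np
np.set_printoptions(precision=4,suppress=True)
for n in("scene","top"):
    im=get_image(n);np.save(f"{n}0.npy",im);cv2.imwrite(f"pics/{n}0.png",cv2.resize(im[:,:,::-1],(800,600),interpolation=cv2.INTER_CUBIC))
    c=get_calibration(n);print(n,c)
print(sensors.read_state())
E
```

```text
pics
scene {'intrinsics': array([[451.6866,   0.    , 260.8557],
       [  0.    , 451.6866, 189.1877],
       [  0.    ,   0.    ,   1.    ]]), 'distortion': array([-0.1004,  0.    ,  0.    ,  0.    ,  0.    ]), 'view': array([[ 0.7313,  0.682 , -0.01  , -0.3954],
       [ 0.4623, -0.5064, -0.7279, -0.1785],
       [-0.5015,  0.5276, -0.6856,  1.4781],
       [ 0.    ,  0.    ,  0.    ,  1.    ]])}
top {'intrinsics': array([[377.8735,   0.    , 244.9464],
       [  0.    , 377.8735, 192.0854],
       [  0.    ,   0.    ,   1.    ]]), 'distortion': array([-0.0341,  0.    ,  0.    ,  0.    ,  0.    ]), 'view': array([[ 0.0491, -0.9988,  0.0052, -0.0325],
       [-0.972 , -0.049 , -0.2296,  0.5586],
       [ 0.2296,  0.0062, -0.9733,  1.2098],
       [ 0.    ,  0.    ,  0.    ,  1.    ]])}
{'time': 0.1, 'joint_pos': array([-1.3689,  0.3841,  0.0164,  1.3711, -0.0063,  1.3882, -0.0465]), 'qd': array([-0.0009, -0.002 ,  0.0001, -0.0023,  0.0016, -0.0011, -0.0005]), 'tau': array([  0.0038, -62.9137,   0.8481, -37.276 ,   0.0169,   0.0105,
        -0.    ]), 'tool_pos': array([0.1634, 0.6028, 0.2304]), 'ee_rot': array([-0.4147, -3.1139,  0.0028]), 'contact_force': array([ 0.3799, -0.3941, -0.9592]), 'moment': array([0.0553, 0.0238, 0.0109]), 'gripper_force': 0.0, 'opening': 0.08543975740164189}
```

View pics/scene0.png

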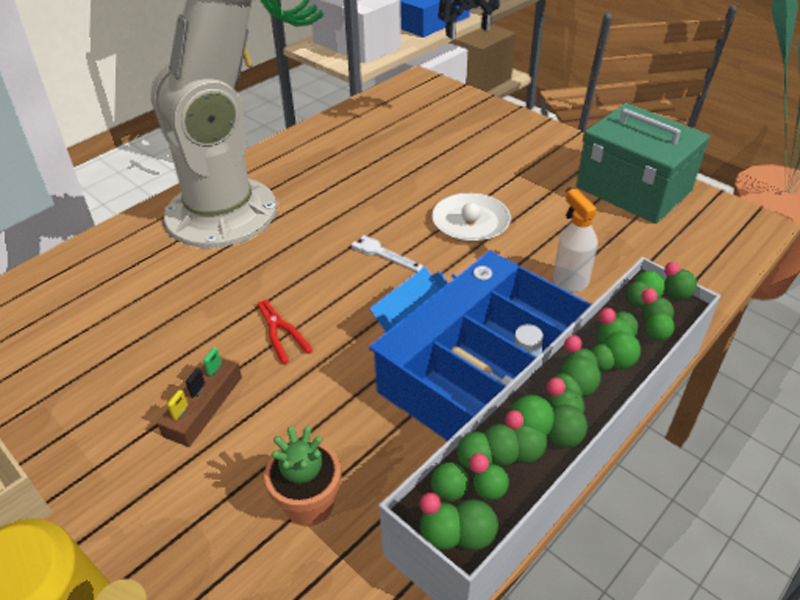

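View pics/top0.png

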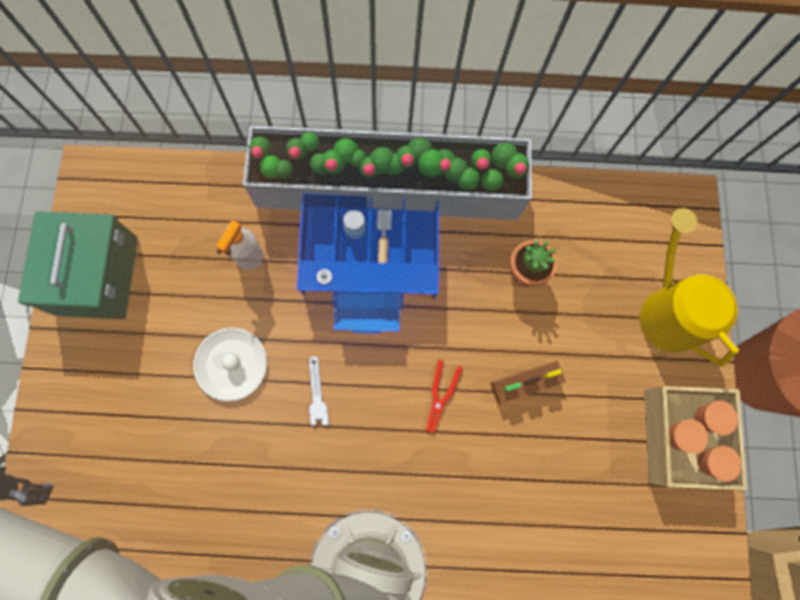

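The scene view shows the dish and globe at (470,213), the lock at (483,272), the open bin at (408,297) and the yellow key at (177,402). In the top view the lock is at (324,276), the globe at (230,361), the bin panel at (367,320) and the key block at (528,383), with yellow at its right end. Next I'll measure these.

```bash
cat > h.py <<'E'
import numpy as np,cv2
from scipy.spatial.transform import Rotation as R
from cell import sensors,get_image,get_calibration
np.set_printoptions(precision=4,suppress=True)
C={n:get_calibration(n) for n in("scene","top")}
def ray(n,uv):
    c=C[n];p=cv2.undistortPoints(np.array(uv,float).reshape(-1,1,2),c["intrinsics"],c["distortion"])[:,0]
    V=c["view"];d=np.c_[p,np.ones(len(p))]@V[:3,:3];return -V[:3,:3].T@V[:3,3],d
def plane(n,uv,z):
    o,d=ray(n,uv);return o+d*((z-o[2])/d[:,2])[:,None]
def tri(us,ut):
    A=[];b=[]
    for n,u in(("scene",us),("top",ut)):
        o,d=ray(n,[u]);d=d[0]/np.linalg.norm(d[0]);P=np.eye(3)-np.outer(d,d);A.append(P);b.append(P@o)
    x,*_=np.linalg.lstsq(np.vstack(A),np.hstack(b),rcond=None)
    return x,np.abs(np.vstack(A)@x-np.hstack(b)).max()
def proj(n,p):
    c=C[n];V=c["view"];return cv2.projectPoints(np.array(p,float).reshape(-1,3),cv2.Rodrigues(V[:3,:3])[0],V[:3,3],c["intrinsics"],c["distortion"])[0][:,0]
def blobs(im,lo,hi,box,mn=4):
    x0,y0,x1,y1=box;h=cv2.cvtColor(im,cv2.COLOR_RGB2HSV)[y0:y1,x0:x1]
    m=cv2.inRange(h,np.array(lo),np.array(hi));k,l,s,c=cv2.connectedComponentsWithStats(m)
    return [(s[i,4],c[i]+[x0,y0],s[i,:4]+[x0,y0,0,0]) for i in range(1,k) if s[i,4]>=mn],m
def rel(target,rot=None,st=None):
    "shift in tool axes (units 0.1 m) to a world TCP target; turn in units pi/2"
    st=st or sensors.read_state();T=R.from_rotvec(st["ee_rot"])
    s=T.inv().apply(np.array(target)-st["tool_pos"])/0.1
    r=(T.inv()*rot).as_rotvec()/(np.pi/2) if rot is not None else np.zeros(3)
    return np.r_[s,r]
E
python3 - <<'E'
from h import *
s=np.load("scene0.npy");t=np.load("top0.npy")
for nm,lo,hi,bs,bt in(("yellow",(22,150,120),(35,255,255),(90,230,150,290),(310,225,370,265)),
 ("green",(45,120,50),(85,255,255),(100,215,150,250),(310,225,370,265)),
 ("ring",(0,0,150),(180,60,255),(295,165,320,185),(195,165,220,185)),
 ("white",(0,0,170),(180,50,255),(270,120,335,160),(120,205,175,262)),
 ("pull lightblue",(98,150,170),(108,255,255),(230,165,300,215),(205,175,265,220))):
    for n,im,b in(("scene",s,bs),("top",t,bt)):
        print(nm,n,blobs(im,lo,hi,b)[0])
a=cv2.resize(t[110:220,180:300,::-1],(600,550),interpolation=cv2.INTER_CUBIC)
cv2.imwrite("pics/tray_top.png",a)
a=cv2.resize(s[120:230,225:345,::-1],(600,550),interpolation=cv2.INTER_CUBIC);cv2.imwrite("pics/tray_sc.png",a)
def cr(im,x,y,w,h,f):return cv2.resize(im[y:y+h,x:x+w,::-1],(w*f,h*f),interpolation=cv2.INTER_CUBIC)
A=[cr(s,95,215,66,50,6),cr(t,305,222,66,50,6),cr(s,270,115,66,50,6),cr(t,115,205,66,50,6)]
cv2.imwrite("pics/keys_dish.png",np.vstack([np.hstack(A[:2]),np.hstack(A[2:])]))
E
```

```text
yellow scene [(np.int32(152), array([113.25  , 258.2697]), array([107, 249,  13,  20]))]
yellow top [(np.int32(42), array([353.6905, 238.6667]), array([348, 236,  12,   6]))]
green scene [(np.int32(117), array([135.3761, 231.2051]), array([131, 223,  10,  17]))]
green top [(np.int32(20), array([327. , 247.5]), array([323, 246,   9,   4]))]
ring scene [(np.int32(4), array([300.5, 169.5]), array([299, 168,   4,   4])), (np.int32(76), array([308.4474, 174.25  ]), array([303, 170,  12,   9]))]
ring top [(np.int32(65), array([207.1538, 176.8615]), array([203, 173,   9,   9]))]
white scene [(np.int32(1141), array([301.3234, 138.2252]), array([277, 124,  50,  30]))]
white top [(np.int32(1711), array([146.7703, 232.8071]), array([124, 210,  47,  47]))]
pull lightblue scene [(np.int32(571), array([257.9895, 189.0543]), array([237, 171,  40,  35])), (np.int32(1072), array([279.0373, 198.68  ]), array([247, 172,  53,  43]))]
pull lightblue top [(np.int32(147), array([238.551 , 178.3878]), array([224, 175,  32,  11])), (np.int32(13), array([235.7692, 185.1538]), array([232, 184,   8,   3])), (np.int32(279), array([234.5735, 207.3441]), array([214, 204,  41,   8]))]
```

View pics/tray_top.png

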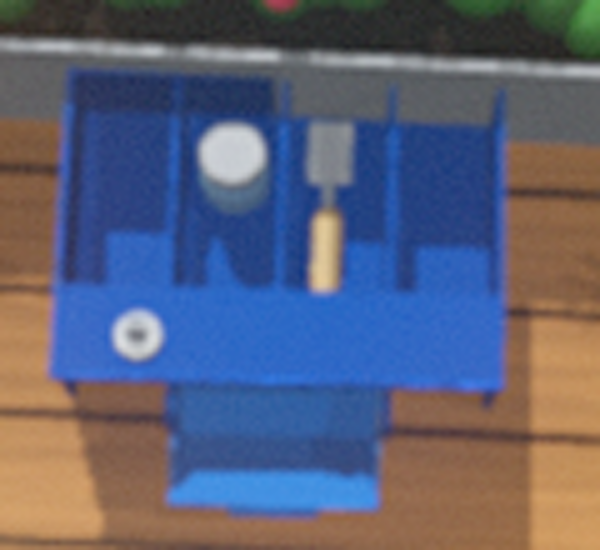

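View pics/tray_sc.png

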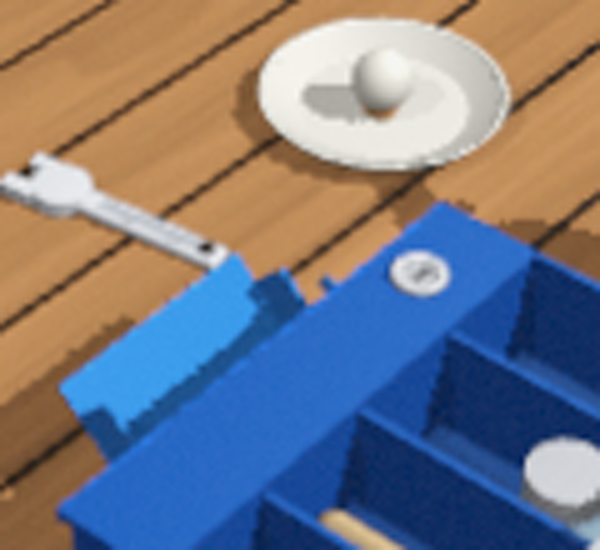

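View pics/keys_dish.png

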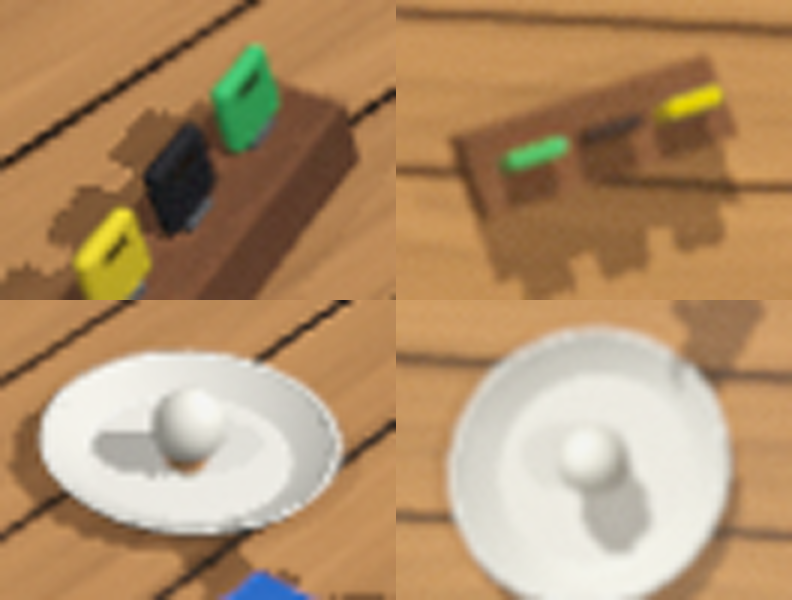

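Top crop: lip front corners at (50,378) and (503,389), ring at (137,334), and panel top edge from (168,503) to (380,508). Scene crop: lip corners at (440,203) and (60,515), panel top edge from (65,385) to (235,255). In the four-view crop the ball is at (190,425) in the scene view and (595,458) in the top view, and yellow is the block's end key.

```bash
python3 - <<'E'
from h import *
s=np.load("scene0.npy");t=np.load("top0.npy")
u=lambda p,f,o:(np.array(p,float)+.5)/f-.5+np.array(o)
T=lambda p:u(p,5,(180,110));S=lambda p:u(p,5,(225,120))
L,Rr=T((50,380)),T((503,390))
lt,rt=plane("top",[L,Rr],.1);ls,rs=plane("scene",[S((440,202)),S((60,515))],.1)
print("lip L",lt,ls,"R",rt,rs,np.linalg.norm(lt-rt),np.linalg.norm(ls-rs))
for l,r in((lt,rt),(ls,rs)):
    d=l-r;print("yaw",np.arctan2(-d[0],d[1]))
ringt=(207.1538,176.8615);rings=(308.4474,174.25)
print("ring",plane("top",[ringt],.105),plane("scene",[rings],.105),tri(rings,ringt))
# panel top
print("panel L",tri(S((235,255)),T((168,503))),"R",tri(S((65,385)),T((380,508))))
# ball
bs=u((190,125),6,(270,115));bt=u((199,158),6,(115,205))
print("ball",tri(bs,bt),plane("top",[bt],.03),plane("scene",[bs],.03))
for nm,a,b,c in(("yel",(22,150,120),(35,255,255),1),("grn",(45,120,50),(85,255,255),1)):
    x,m=blobs(t,a,b,(310,225,370,265));
    pts=np.argwhere(m)[:,::-1]+[310,225.]
    P=plane("top",pts,.077)[:,:2];w,v=np.linalg.eigh(np.cov(P.T));print(nm,P.mean(0),v[:,1],np.degrees(np.arctan2(v[1,1],v[0,1])),P.min(0),P.max(0))
print("tri yel",tri((113.25,258.27),(353.69,238.67)),"grn",tri((135.38,231.2),(327,247.5)))
print("block corners",plane("top",[u(p,6,(305,222)) for p in((56,138),(312,55),(90,222))],.036))
print("cams",ray("top",[(0,0)])[0],ray("scene",[(0,0)])[0])
E
```

```text
lip L [0.5641 0.1782 0.1   ] [0.5676 0.1777 0.1   ] R [ 0.5723 -0.12    0.1   ] [ 0.5786 -0.1222  0.1   ] 0.2982967787296021 0.3001506684862818
yaw 0.027617716192538045
yaw 0.036606277945348466
ring [[0.5954 0.122  0.105 ]] [[0.599  0.1199 0.105 ]] (array([0.5966, 0.1227, 0.1016]), np.float64(0.00027584819375220393))
panel L (array([0.4914, 0.0975, 0.069 ]), np.float64(0.00020487931070173326)) R (array([ 0.496 , -0.0415,  0.072 ]), np.float64(0.0017076099446042686))
ball (array([0.4166, 0.3188, 0.0296]), np.float64(0.0004992150038958254)) [[0.4161 0.3181 0.03  ]] [[0.4173 0.319  0.03  ]]
yel [ 0.4186 -0.3668] [-0.365  0.931] 111.40990154069279 [ 0.4101 -0.3843] [ 0.428 -0.348]
grn [ 0.3858 -0.2794] [-0.3066  0.9519] 107.85217043802291 [ 0.3804 -0.2924] [ 0.3913 -0.2664]
tri yel (array([ 0.4208, -0.3711,  0.0609]), np.float64(0.00031637534709194615)) grn (array([ 0.3875, -0.284 ,  0.0574]), np.float64(0.0003437402756137353))
block corners [[ 0.3975 -0.2443  0.036 ]
 [ 0.451  -0.3888  0.036 ]
 [ 0.3519 -0.2636  0.036 ]]
cams [ 0.2668 -0.0126  1.3059] [ 1.113  -0.6006  0.8795]
```

```bash
cat >> h.py <<'E'
YAW=.032
def down(yaw):  # tool z down, tool y along yaw-rotated world y
    return R.from_matrix(np.array([[-np.cos(yaw),-np.sin(yaw),0],[-np.sin(yaw),np.cos(yaw),0],[0,0,-1]]))
def tray(p):
    c,s=np.cos(YAW),np.sin(YAW);return np.array([.5858+c*p[0]-s*p[1],.0288+s*p[0]+c*p[1],p[2]])
E
python3 - <<'E'
from h import *
print(rel((.4167,.3186,.14),down(YAW)))
print(tray((.014,.092,.104)),tray((-.032,0,.05)))
E
```

```text
[-3.188  -2.0783  0.9077 -0.0011 -0.0001 -0.1889]
[0.5968 0.1212 0.104 ] [0.5538 0.0278 0.05  ]
```

>>> {"method": "play_rows", "body": {"moves": [[[-0.33,-0.22,0,0,0,-0.06,1],[-0.66,-0.44,0,0,0,-0.12,1],[-1,-0.65,0,0,0,-0.189,1],[-1,-0.65,0,0,0,-0.189,1],[-1,-0.65,0,0,0,-0.189,1]]]}}

```text
time: 0.52
tool_pos: [0.2459, 0.5122, 0.2313]
ee_rot: [-0.041, 3.141, -0.001]
contact_force: [-0.4, 1.7, -0.1]
opening: 0.0853
gripper_force: 0.0
```

```bash
python3 - <<'E'
from h import *
print(rel((.4167,.3186,.14),down(YAW)),sensors.read_state()["time"])
E
```

```text
[-1.656  -1.9796  0.9156 -0.0004  0.0004 -0.0036] 0.5167
```

>>> {"method": "play_rows", "body": {"moves": [[[-0.25,-0.3,0,0,0,-0.003,1],[-0.5,-0.6,0,0,0,-0.003,1],[-0.83,-1,0.1,0,0,-0.003,1],[-0.83,-1,0.1,0,0,-0.003,1]]]}}

```text
time: 0.85
tool_pos: [0.3333, 0.4123, 0.2205]
ee_rot: [-0.046, 3.14, -0.004]
contact_force: [0.7, -1.0, -1.0]
opening: 0.0852
gripper_force: 0.0
```

>>> {"method": "play_rows", "body": {"moves": [[[-0.25,-0.3,0.2,0,0,0,1],[-0.5,-0.6,0.4,0,0,0,1],[-0.82,-0.97,0.8,0,0,0,1],[-0.82,-0.97,0.8,0,0,0,1],[-0.82,-0.97,0.8,0,0,0,1],[-0.82,-0.97,0.8,0,0,0,1]]]}}

```text
time: 1.35
tool_pos: [0.4142, 0.3227, 0.14]
ee_rot: [0.054, -3.139, 0.003]
contact_force: [-0.8, 1.9, 0.3]
opening: 0.0855
gripper_force: 0.0
```

```bash
python3 - <<'E'
from h import *
print(rel((.4167,.3186,.04),down(YAW)),rel((.4167,.3186,.015),down(YAW)),sensors.read_state())
E
```

```text
[-0.0255 -0.0395  0.9996 -0.0012 -0.0015  0.0016] [-0.0261 -0.0391  1.2496 -0.0012 -0.0015  0.0016] {'time': 1.35, 'joint_pos': array([-0.877 ,  0.2365,  0.1797,  1.7773, -0.0462,  1.1349,  0.9227]), 'qd': array([-0.0308, -0.0228, -0.0394, -0.0362, -0.0057,  0.0109, -0.0073]), 'tau': array([  2.2818, -48.1852,   3.8212, -32.8456,   0.3502,  -0.1455,
         0.2996]), 'tool_pos': array([0.4142, 0.3227, 0.14  ]), 'ee_rot': array([ 0.0541, -3.1388,  0.003 ]), 'contact_force': array([-0.8344,  1.92  ,  0.2982]), 'moment': array([ 0.0042,  0.0098, -0.0604]), 'gripper_force': 0.0, 'opening': 0.08552690958747063}
```

>>> {"method": "play_rows", "body": {"moves": [[[-0.025,-0.035,0.3,0,0,0,0.5],[-0.025,-0.035,0.6,0,0,0,0.5],[-0.025,-0.035,0.9,0,0,0,0.5],[-0.025,-0.035,0.9,0,0,0,0.5],[-0.025,-0.035,0.9,0,0,0,0.5],[-0.025,-0.035,0.9,0,0,0,0.5]]]}}

```text
time: 1.85
tool_pos: [0.4175, 0.3218, 0.0532]
ee_rot: [-0.061, 3.14, 0.003]
contact_force: [0.7, 0.2, 0.5]
opening: 0.0643
gripper_force: 0.0
```

```bash
python3 - <<'E'
from h import *
a,b=get_image("scene"),get_image("top")
print(rel((.4167,.3186,.015),down(YAW)),sensors.read_state()["qd"])
def cr(im,x,y,w,h,f):return cv2.resize(im[y:y+h,x:x+w,::-1],(w*f,h*f),interpolation=cv2.INTER_CUBIC)
cv2.imwrite("pics/g1.png",np.hstack([cr(a,265,90,75,75,5),cr(b,110,180,75,75,5)]))
E
```

```text
[ 0.0178 -0.0295  0.3866  0.0017  0.0017  0.0036] [ 0.0034 -0.0035  0.0034  0.0087 -0.0002 -0.01    0.0032]
```

View pics/g1.png

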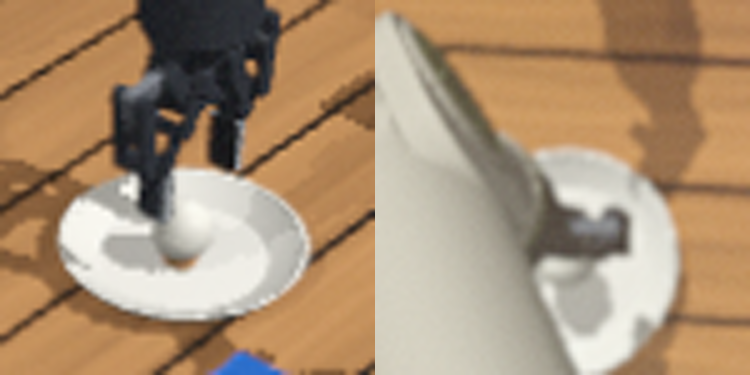

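```bash
python3 - <<'E'
from h import *
for n,o in(("scene",(265,90)),("top",(110,180))):
    for p in [(.4175,.3218,.06),(.4175,.2878,.06),(.4175,.2798,.1),(.4175,.3558,.06),(.4167,.3186,.03)]:
        print(n,p,(proj(n,p)[0]-o)*5)
E
```

```text
scene (0.4175, 0.3218, 0.06) [186.7574 186.2538]
scene (0.4175, 0.2878, 0.06) [151.6891 210.1824]
scene (0.4175, 0.2798, 0.1) [145.8499 161.7537]
scene (0.4175, 0.3558, 0.06) [220.8828 162.9804]
scene (0.4167, 0.3186, 0.03) [180.1178 227.0322]
top (0.4175, 0.3218, 0.06) [172.4078 246.3611]
top (0.4175, 0.2878, 0.06) [223.3398 248.9902]
top (0.4175, 0.2798, 0.1) [221.5639 241.3682]
top (0.4175, 0.3558, 0.06) [121.5682 243.7259]
top (0.4167, 0.3186, 0.03) [188.1653 253.6989]
```

The left view shows the fingers straddling the ball, which is at (183,235); the right view agrees but is partly hidden by the arm. Descending and closing at 20 N.

>>> {"method": "play_rows", "body": {"force": 20, "moves": [[[0.03,-0.03,0.1,0,0,0,0.5],[0.03,-0.03,0.2,0,0,0,0.5],[0.03,-0.03,0.3,0,0,0,0.5],[0.03,-0.03,0.37,0,0,0,0.5],[0.03,-0.03,0.37,0,0,0,0.5],[0.03,-0.03,0.37,0,0,0,0.2],[0.03,-0.03,0.37,0,0,0,0.05],[0.03,-0.03,0.37,0,0,0,-0.02],[0.03,-0.03,0.37,0,0,0,-0.1],[0.03,-0.03,0.37,0,0,0,-0.2],[0.03,-0.03,0.37,0,0,0,-0.3],[0.03,-0.03,0.37,0,0,0,-0.3],[0.03,-0.03,0.37,0,0,0,-0.3]]]}}

```text
time: 3.03
tool_pos: [0.4148, 0.3169, 0.0148]
ee_rot: [-0.058, 3.14, 0.001]
contact_force: [-0.5, -0.4, 4.1]
opening: 0.0388
gripper_force: 20.1
```

>>> {"method": "play_rows", "body": {"moves": [[[0,0,-0.15,0,0,0,-0.3],[0,0,-0.35,0,0,0,-0.3],[0,0,-0.6,0,0,0,-0.3],[0,0,-0.85,0,0,0,-0.3],[0,0,-1,0,0,0,-0.3],[0,0,-1,0,0,0,-0.3]]]}}

```text
time: 3.53
tool_pos: [0.416, 0.3178, 0.1176]
ee_rot: [-0.058, 3.137, 0.006]
contact_force: [0.4, 0.7, -0.5]
opening: 0.0387
gripper_force: 20.4
```

>>> {"method": "play_rows", "body": {"moves": [[[-0.1,-0.2,-0.1,0,0,0,-0.3],[-0.2,-0.4,-0.2,0,0,0,-0.3],[-0.35,-0.65,-0.35,0,0,0,-0.3],[-0.45,-0.9,-0.5,0,0,0,-0.3],[-0.5,-1,-0.5,0,0,0,-0.3]]]}}

```text
time: 3.95
tool_pos: [0.4707, 0.2148, 0.1661]
ee_rot: [-0.05, 3.138, -0.0]
contact_force: [0.7, 0.1, -0.0]
opening: 0.0386
gripper_force: 20.4
```

>>> {"method": "play_rows", "body": {"moves": [[[-0.1,-0.2,0,0,0,0,-0.3],[-0.2,-0.4,0,0,0,0,-0.3],[-0.3,-0.65,0,0,0,0,-0.3],[-0.4,-0.9,0,0,0,0,-0.3],[-0.5,-1,0,0,0,0,-0.3],[-0.5,-1,0,0,0,0,-0.3],[-0.5,-1,0,0,0,0,-0.3]]]}}

```text
time: 4.53
tool_pos: [0.5213, 0.12, 0.1628]
ee_rot: [0.055, -3.139, 0.001]
contact_force: [0.0, 1.4, 0.4]
opening: 0.0386
gripper_force: 20.4
```

```bash
python3 - <<'E'
from h import *
print(rel((.552,.0278,.10),down(YAW)),sensors.read_state()["qd"],sensors.read_state()["gripper_force"])
E
```

```text
[-0.2755 -0.932   0.6284 -0.0004 -0.0013  0.0021] [-0.0255 -0.0099 -0.0284  0.0033 -0.0038  0.0071 -0.0084] 20.36532372236252
```

>>> {"method": "play_rows", "body": {"moves": [[[-0.07,-0.25,0,0,0,0,-0.3],[-0.14,-0.5,0,0,0,0,-0.3],[-0.22,-0.75,0,0,0,0,-0.3],[-0.27,-0.93,0.1,0,0,0,-0.3],[-0.27,-0.93,0.3,0,0,0,-0.3],[-0.27,-0.93,0.5,0,0,0,-0.3],[-0.27,-0.93,0.6,0,0,0,-0.3],[-0.27,-0.93,0.6,0,0,0,-0.3],[-0.27,-0.93,0.6,0,0,0,-0.3]]]}}

```text
time: 5.28
tool_pos: [0.5515, 0.0298, 0.1038]
ee_rot: [0.061, -3.139, -0.0]
contact_force: [-0.2, 0.6, 0.4]
opening: 0.0387
gripper_force: 20.4
```

```bash
python3 - <<'E'
from h import *
a,b=get_image("scene"),get_image("top")
print(rel((.552,.0278,.035),down(YAW)),sensors.read_state()["qd"])
def cr(im,x,y,w,h,f):return cv2.resize(im[y:y+h,x:x+w,::-1],(w*f,h*f),interpolation=cv2.INTER_CUBIC)
cv2.imwrite("pics/g2.png",np.hstack([cr(a,225,125,80,90,5),cr(b,195,130,80,90,5)]))
for n,o in(("scene",(225,125)),("top",(195,130))):
    p=sensors.read_state()["tool_pos"]+[.0019,0,.0152]
    print((proj(n,p)[0]-o)*5)
E
```

```text
[ 0.0088 -0.0152  0.7028  0.0002  0.0008  0.0038] [ 0.0037 -0.0082  0.0066 -0.0067  0.0015 -0.0019  0.0017]
[236.928 271.808]
[197.2359 295.5927]
```

View pics/g2.png

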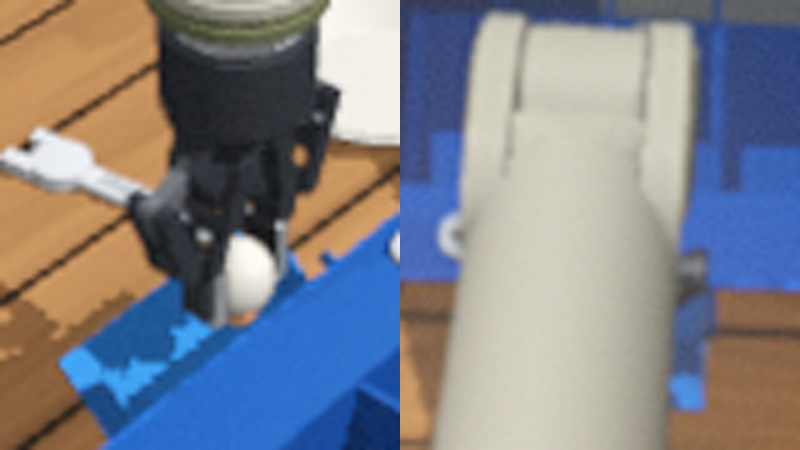

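The ball is held at (248,270) in front of the lip edge. The lip overhangs a straight descent, so I'll go down about 9 mm further forward and then shift in below it.

>>> {"method": "play_rows", "body": {"moves": [[[0.11,-0.015,0,0,0,0,-0.3],[0.11,-0.015,0.05,0,0,0,-0.3],[0.11,-0.015,0.15,0,0,0,-0.3],[0.11,-0.015,0.25,0,0,0,-0.3],[0.11,-0.015,0.35,0,0,0,-0.3],[0.11,-0.015,0.45,0,0,0,-0.3],[0.11,-0.015,0.52,0,0,0,-0.3],[0.11,-0.015,0.55,0,0,0,-0.3],[0.11,-0.015,0.55,0,0,0,-0.3],[0.11,-0.015,0.55,0,0,0,-0.3]]]}}

```text
time: 6.22
tool_pos: [0.5413, 0.0265, 0.0492]
ee_rot: [0.058, -3.141, 0.0]
contact_force: [0.3, 0.2, 0.6]
opening: 0.0385
gripper_force: 20.4
```

```bash
python3 - <<'E'
from h import *
a,b=get_image("scene"),get_image("top")
st=sensors.read_state();print(st["tool_pos"],st["contact_force"],rel((.549,.0278,.037),down(YAW)))
def cr(im,x,y,w,h,f):return cv2.resize(im[y:y+h,x:x+w,::-1],(w*f,h*f),interpolation=cv2.INTER_CUBIC)
cv2.imwrite("pics/g3.png",np.hstack([cr(a,225,125,80,90,5),cr(b,195,130,80,90,5)]))
E
```

```text
[0.5417 0.0265 0.0498] [ 0.2713  0.6122 -0.5273] [-0.0734  0.0098  0.1277  0.      0.0006  0.003 ]
```

>>> {"method": "play_rows", "body": {"moves": [[[-0.02,0,0.02,0,0,0,-0.3],[-0.04,0.01,0.05,0,0,0,-0.3],[-0.06,0.01,0.08,0,0,0,-0.3],[-0.07,0.01,0.1,0,0,0,-0.3],[-0.07,0.01,0.1,0,0,0,-0.3],[-0.07,0.01,0.1,0,0,0,-0.3]]]}}

```text
time: 6.82
tool_pos: [0.5481, 0.0278, 0.039]
ee_rot: [0.058, -3.141, 0.0]
contact_force: [0.7, -0.4, -0.8]
opening: 0.0387
gripper_force: 20.4
```

>>> {"method": "play_rows", "body": {"moves": [[[0,0,0.01,0,0,0,-0.3],[0,0,0.02,0,0,0,-0.3],[0,0,0.02,0,0,0,-0.3]]]}}

```text
time: 7.07
tool_pos: [0.5483, 0.0278, 0.0373]
ee_rot: [-0.058, 3.141, 0.0]
contact_force: [0.9, -0.1, 0.2]
opening: 0.0385
gripper_force: 20.4
```

>>> {"method": "play_rows", "body": {"moves": [[[0,0,0.01,0,0,0,-0.3],[0,0,0.02,0,0,0,-0.3],[0,0,0.02,0,0,0,-0.3]]]}}

```text
time: 7.32
tool_pos: [0.5487, 0.0279, 0.0357]
ee_rot: [-0.058, 3.14, 0.0]
contact_force: [0.8, -0.5, 4.5]
opening: 0.0384
gripper_force: 20.6
```

>>> {"method": "play_rows", "body": {"moves": [[[0,0,0,0,0,0,-0.1],[0,0,0,0,0,0,-0.07],[0,0,0,0,0,0,-0.04],[0,0,0,0,0,0,0],[0,0,0,0,0,0,0.1],[0,0,0,0,0,0,0.2],[0,0,0,0,0,0,0.4],[0,0,0,0,0,0,0.4],[0,0,0,0,0,0,0.4],[0,0,0,0,0,0,0.4],[0,0,0,0,0,0,0.4]]]}}

```text
time: 8.23
tool_pos: [0.5482, 0.0278, 0.0353]
ee_rot: [0.058, -3.141, 0.0]
contact_force: [0.2, -1.0, -0.9]
opening: 0.0597
gripper_force: 0.0
```

```bash
python3 - <<'E'
from h import *
a=get_image("scene")
def cr(im,x,y,w,h,f):return cv2.resize(im[y:y+h,x:x+w,::-1],(w*f,h*f),interpolation=cv2.INTER_CUBIC)
cv2.imwrite("pics/g4.png",cr(a,225,125,80,90,5))
E
```

```text
(no output)
```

View pics/g4.png

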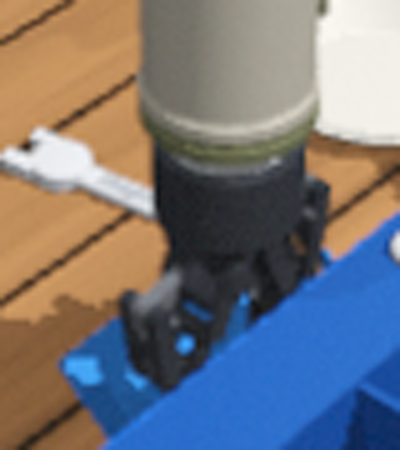

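The fingers are open in the bin and the ball is hidden behind the lip, so it is down inside. Retreating straight up, then I'll move in front of the pull with the fingers shut.

>>> {"method": "play_rows", "body": {"moves": [[[0,0,-0.2,0,0,0,0.4],[0,0,-0.5,0,0,0,0.4],[0,0,-0.8,0,0,0,0.4],[0,0,-1,0,0,0,0],[0,0,-1,0,0,0,-1],[0,0,-1,0,0,0,-1]]]}}

```text
time: 8.78
tool_pos: [0.5491, 0.0279, 0.1366]
ee_rot: [-0.058, 3.138, 0.001]
contact_force: [-0.2, -0.2, 0.1]
opening: 0.024
gripper_force: 0.0
```

>>> {"method": "play_rows", "body": {"moves": [[[0.3,0,0,0,0,0,-1],[0.6,0,0,0,0,0,-1],[0.87,0,0,0,0,0,-1],[0.87,0,0,0,0,0,-1],[0.87,0,0.2,0,0,0,-1],[0.87,0,0.4,0,0,0,-1],[0.87,0,0.4,0,0,0,-1],[0.87,0,0.4,0,0,0,-1],[0.87,0,0.4,0,0,0,-1]]]}}

```text
time: 9.53
tool_pos: [0.4613, 0.0245, 0.0954]
ee_rot: [0.058, -3.14, 0.001]
contact_force: [0.8, -0.9, -0.6]
opening: -0.0001
gripper_force: 0.0
```

```bash
python3 - <<'E'
from h import *
a,b=get_image("scene"),get_image("top")
st=sensors.read_state();print(st["tool_pos"],st["opening"],rel(tray((-.125,0,.045)),down(YAW)))
def cr(im,x,y,w,h,f):return cv2.resize(im[y:y+h,x:x+w,::-1],(w*f,h*f),interpolation=cv2.INTER_CUBIC)
cv2.imwrite("pics/g5.png",np.hstack([cr(a,225,125,80,90,5),cr(b,195,130,80,90,5)]))
E
```

```text
[0.462  0.0246 0.0961] -0.00022354770028282624 [0.0114 0.0022 0.5108 0.     0.0007 0.003 ]
```

View pics/g5.png

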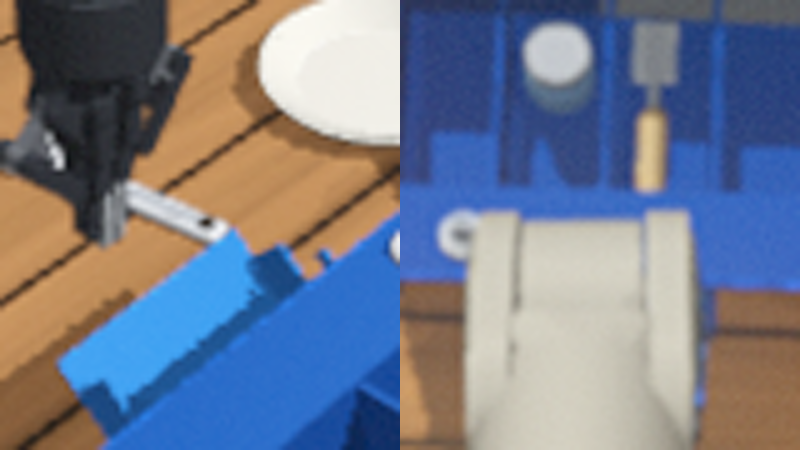

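The dish is empty, the globe sits out of sight below the lip, and the shut fingers at (105,240) are in front of the panel. Lowering, then pushing along the arc.

>>> {"method": "play_rows", "body": {"moves": [[[0.01,0,0.2,0,0,0,-1],[0.01,0,0.4,0,0,0,-1],[0.01,0,0.51,0,0,0,-1],[0.01,0,0.51,0,0,0,-1],[0.01,0,0.51,0,0,0,-1],[-0.06,0,0.51,0,0,0,-1],[-0.11,0,0.51,0,0,0,-1],[-0.16,0,0.51,0,0,0,-1],[-0.16,0,0.51,0,0,0,-1]]]}}

```text
time: 10.38
tool_pos: [0.4734, 0.0252, 0.044]
ee_rot: [0.058, -3.131, -0.001]
contact_force: [-20.0, 0.2, 14.0]
opening: -0.0002
gripper_force: 9.8
```

>>> {"method": "play_rows", "body": {"moves": [[[-0.025,0,-0.035,0,0,0,-1],[-0.05,0,-0.07,0,0,0,-1],[-0.08,0,-0.1,0,0,0,-1],[-0.11,0,-0.13,0,0,0,-1],[-0.14,0,-0.16,0,0,0,-1],[-0.17,0,-0.185,0,0,0,-1],[-0.205,0,-0.21,0,0,0,-1],[-0.24,0,-0.233,0,0,0,-1],[-0.24,0,-0.233,0,0,0,-1]]]}}

```text
time: 11.13
tool_pos: [0.5028, 0.0262, 0.0685]
ee_rot: [-0.058, 3.139, 0.0]
contact_force: [0.4, -0.5, 0.3]
opening: -0.0004
gripper_force: 0.0
```

```bash
python3 - <<'E'
from h import *
a,b=get_image("scene"),get_image("top")
st=sensors.read_state();print(st["tool_pos"],st["contact_force"],rel(tray((-.083,0,.0683)),down(YAW)))
def cr(im,x,y,w,h,f):return cv2.resize(im[y:y+h,x:x+w,::-1],(w*f,h*f),interpolation=cv2.INTER_CUBIC)
cv2.imwrite("pics/g6.png",np.hstack([cr(a,225,125,80,90,5),cr(b,195,130,80,90,5)]))
E
```

```text
[0.5019 0.0262 0.0677] [ 0.1556 -0.8607 -0.3303] [-0.0094 -0.0006 -0.0055 -0.      0.0007  0.0031]
```

View pics/g6.png

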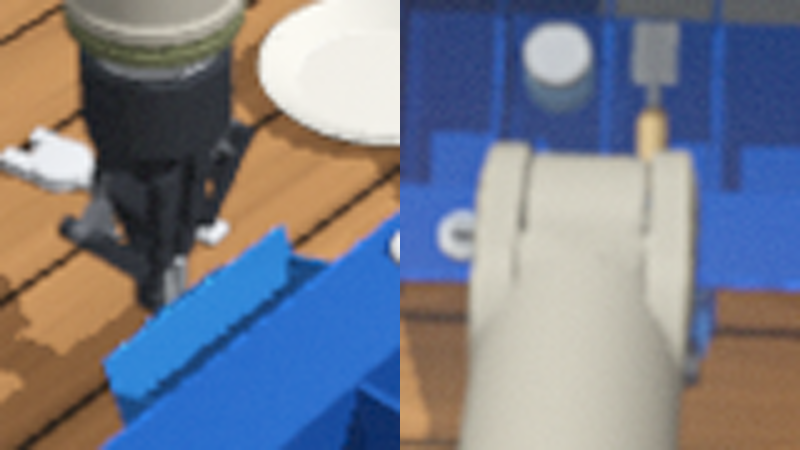

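The bin is partly closed and following, with the panel top edge now from (105,360) to (285,230). Continuing along the arc.

>>> {"method": "play_rows", "body": {"moves": [[[-0.04,0,-0.02,0,0,0,-1],[-0.075,0,-0.04,0,0,0,-1],[-0.115,0,-0.06,0,0,0,-1],[-0.155,0,-0.075,0,0,0,-1],[-0.195,0,-0.09,0,0,0,-1],[-0.235,0,-0.105,0,0,0,-1],[-0.275,0,-0.115,0,0,0,-1],[-0.3,0,-0.12,0,0,0,-1],[-0.3,0,-0.12,0,0,0,-1]]]}}

```text
time: 11.98
tool_pos: [0.5305, 0.0272, 0.0794]
ee_rot: [0.058, -3.138, 0.0]
contact_force: [-4.9, 0.1, 3.0]
opening: 0.0002
gripper_force: 2.6
```

>>> {"method": "play_rows", "body": {"moves": [[[-0.02,0,0,0,0,0,-1],[-0.04,0,0,0,0,0,-1],[-0.04,0,0,0,0,0,-1]]]}}

```text
time: 12.23
tool_pos: [0.5307, 0.0272, 0.0789]
ee_rot: [0.057, -3.131, -0.001]
contact_force: [-22.3, 0.2, 16.1]
opening: -0.0001
gripper_force: 11.0
```

>>> {"method": "play_rows", "body": {"moves": [[[-0.01,0,-0.02,0,0,0,-1],[-0.02,0,-0.04,0,0,0,-1],[-0.02,0,-0.06,0,0,0,-1],[-0.02,0,-0.06,0,0,0,-1]]]}}

```text
time: 12.57
tool_pos: [0.5307, 0.0273, 0.0818]
ee_rot: [0.058, -3.126, 0.001]
contact_force: [-16.8, 0.4, -6.3]
opening: 0.0002
gripper_force: 7.8
```

```bash
python3 - <<'E'
from h import *
a,b=get_image("scene"),get_image("top")
def cr(im,x,y,w,h,f):return cv2.resize(im[y:y+h,x:x+w,::-1],(w*f,h*f),interpolation=cv2.INTER_CUBIC)
cv2.imwrite("pics/g7.png",np.hstack([cr(a,225,125,80,90,5),cr(b,195,130,80,90,5)]))
B=lambda th,x,y,z:tray((-.03+x*np.cos(th)-z*np.sin(th),y,.01+x*np.sin(th)+z*np.cos(th)))
for th in(0,.05,.1):
  for y in(.07,-.07):print(th,y,(proj("scene",B(th,-.002,y,.088))[0]-(225,125))*5)
for y in(.15,-.15):print("lip",(proj("scene",tray((-.015,y,.1)))[0]-(225,125))*5)
E
```

```text
0 0.07 [319.3307 236.534 ]
0 -0.07 [141.465 379.119]
0.05 0.07 [312.7841 233.26  ]
0.05 -0.07 [134.8278 375.3301]
0.1 0.07 [306.2737 230.3257]
0.1 -0.07 [128.2532 371.8881]
lip [436.2341 173.2622]
lip [ 54.4176 484.0746]
```

View pics/g7.png

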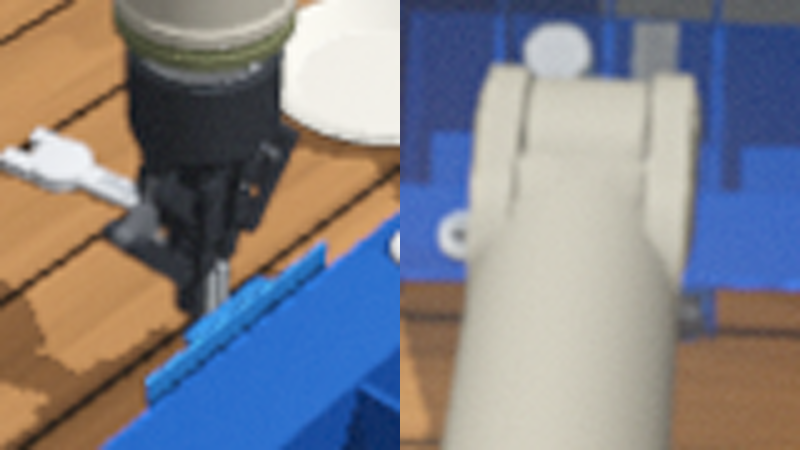

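The panel top edge now runs from (147,380) to (325,243), which matches the predicted shut pose, and the stop held at about 20 N, so the bin is shut. Backing off towards the keys.

>>> {"method": "play_rows", "body": {"moves": [[[0.15,0,0,0,0,0,-1],[0.4,0,0,0,0,0,-1],[0.5,0,-0.3,0,0,0,-1],[0.5,0,-0.6,0,0,0,-1],[0.5,0,-0.9,0,0,0,-1],[0.5,0,-0.9,0,0,0,-1]]]}}

```text
time: 13.17
tool_pos: [0.4906, 0.0257, 0.1817]
ee_rot: [-0.057, 3.131, 0.003]
contact_force: [1.4, 0.2, 0.1]
opening: 0.0002
gripper_force: 0.0
```

>>> {"method": "play_rows", "body": {"moves": [[[0,-0.1,0,0,0,0.07,-0.3],[0,-0.2,0,0,0,0.14,-0.3],[0,-0.3,0,0,0,0.21,-0.3],[0,-0.4,0,0,0,0.28,-0.3],[0,-0.5,0,0,0,0.35,-0.3],[0,-0.6,0,0,0,0.42,-0.3],[0,-0.7,0,0,0,0.49,-0.3],[0,-0.8,0,0,0,0.56,-0.3],[0,-0.9,0,0,0,0.63,-0.3],[0,-1,0,0,0,0.7,-0.3],[0,-1,0,0,0,0.77,-0.3],[0,-1,0,0,0,0.79,-0.3],[0,-1,0,0,0,0.79,-0.3]]]}}

```text
time: 14.25
tool_pos: [0.4913, -0.0746, 0.1756]
ee_rot: [1.782, 2.587, 0.0]
contact_force: [0.1, 0.3, -0.8]
opening: 0.0302
gripper_force: 0.0
```

```bash
python3 - <<'E'
from h import *
t=get_image("top");s=get_image("scene");np.save("t1.npy",t)
print(sensors.read_state()["tool_pos"],sensors.read_state()["joint_pos"],rel((.4205,-.370,.15),down(-1.21)))
# bow outline in scene: centroid & lower-left face corners check
for th in [.34,.36,.38]: pass
k=R.from_euler("z",.36).as_matrix();o=np.array([.4205,-.370,.036])
P=[o+k@np.array(p) for p in [(x,y,z) for x in(-.0045,.0045) for y in(-.016,.016) for z in(.004,.041)]]
for n,im,b in(("scene",s,(90,230,150,290)),("top",t,(330,225,370,255))):
    h=cv2.convexHull(proj(n,P));m=cv2.moments(h);print(n,"pred",m["m10"]/m["m00"],m["m01"]/m["m00"],m["m00"],cv2.boundingRect(h))
    print(blobs(im,(20,110,90),(36,255,255),b)[0])
E
```

```text
[ 0.4912 -0.0743  0.1756] [-0.4389  0.1515  0.5835  1.8191 -0.0893  1.1969  0.5406] [-2.5036 -1.7242  0.2563  0.0001  0.0001  0.0049]Traceback (most recent call last):
  File "<stdin>", line 9, in <module>
cv2.error: OpenCV(4.12.0) /io/opencv/modules/imgproc/src/convhull.cpp:143: error: (-215:Assertion failed) total >= 0 && (depth == CV_32F || depth == CV_32S) in function 'convexHull'
```

>>> {"method": "play_rows", "body": {"moves": [[[-0.3,-0.2,0,0,0,0,-0.3],[-0.6,-0.4,0,0,0,0,-0.3],[-0.9,-0.6,0,0,0,0,-0.3],[-1,-0.7,0,0,0,0,-0.3]]]}}

```text
time: 14.68
tool_pos: [0.46, -0.198, 0.1761]
ee_rot: [1.782, 2.585, -0.002]
contact_force: [-0.5, -0.8, -0.1]
opening: 0.0299
gripper_force: 0.0
```

```bash
python3 - <<'E'
from h import *
t=np.load("top0.npy");s=np.load("scene0.npy")
k=R.from_euler("z",.36).as_matrix();o=np.array([.4205,-.370,.036])
P=[o+k@np.array(p) for p in [(x,y,z) for x in(-.0045,.0045) for y in(-.016,.016) for z in(.004,.041)]]
for n,im,b in(("scene",s,(90,230,150,290)),("top",t,(330,225,370,255))):
    h=cv2.convexHull(proj(n,P).astype(np.float32));m=cv2.moments(h);print(n,"pred",m["m10"]/m["m00"],m["m01"]/m["m00"],m["m00"],h[:,0].min(0),h[:,0].max(0))
    print(blobs(im,(18,150,90),(36,255,255),b)[0])
E
```

```text
scene pred 113.56008012463617 258.5409490938511 186.56261707266094 [105.9847 247.9577] [120.9903 269.1658]
[(np.int32(171), array([113.1462, 258.2105]), array([107, 249,  14,  20]))]
top pred 353.15545378670527 238.71935707832426 37.05204655439593 [346.606 235.329] [359.7106 242.1168]
[(np.int32(52), array([353.2692, 238.8846]), array([348, 236,  12,   7]))]
```

```bash
python3 - <<'E'
from h import *
print(rel((.4205,-.370,.15),down(-1.21)))
E
```

```text
[-1.4664 -0.9806  0.2644 -0.      0.0015  0.0017]
```

>>> {"method": "play_rows", "body": {"moves": [[[-0.25,-0.17,0,0,0,0,-0.2],[-0.5,-0.34,0,0,0,0,-0.2],[-0.75,-0.5,0,0,0,0,-0.2],[-0.75,-0.5,0,0,0,0,-0.2]]]}}

```text
time: 15.02
tool_pos: [0.4391, -0.287, 0.1762]
ee_rot: [1.786, 2.582, -0.004]
contact_force: [-0.3, -0.3, 0.2]
opening: 0.0343
gripper_force: 0.0
```

>>> {"method": "play_rows", "body": {"moves": [[[-0.25,-0.17,0.1,0,0,0,-0.2],[-0.5,-0.34,0.2,0,0,0,-0.2],[-0.7,-0.48,0.25,0,0,0,-0.2],[-0.7,-0.48,0.25,0,0,0,-0.2],[-0.7,-0.48,0.25,0,0,0,-0.2],[-0.7,-0.48,0.25,0,0,0,-0.2]]]}}

```text
time: 15.52
tool_pos: [0.4223, -0.3628, 0.1505]
ee_rot: [-1.777, -2.59, -0.0]
contact_force: [0.3, 0.7, -0.3]
opening: 0.0345
gripper_force: 0.0
```

```bash
python3 - <<'E'
from h import *
print(rel((.4205,-.370,.095),down(-1.21)),rel((.4205,-.370,.046),down(-1.21)))
E
```

```text
[-0.061  -0.0427  0.5547 -0.     -0.0002  0.0045] [-0.0612 -0.0427  1.0447 -0.     -0.0002  0.0045]
```

>>> {"method": "play_rows", "body": {"moves": [[[-0.06,-0.04,0.2,0,0,0.004,-0.2],[-0.06,-0.04,0.4,0,0,0.004,-0.2],[-0.06,-0.04,0.55,0,0,0.004,-0.2],[-0.06,-0.04,0.55,0,0,0.004,-0.2],[-0.06,-0.04,0.55,0,0,0.004,-0.2],[-0.06,-0.04,0.55,0,0,0.004,-0.2]]]}}

```text
time: 16.02
tool_pos: [0.4214, -0.37, 0.0967]
ee_rot: [1.784, 2.584, 0.0]
contact_force: [0.6, -0.6, 0.2]
opening: 0.0343
gripper_force: 0.0
```

```bash
python3 - <<'E'
from h import *
a,b=get_image("scene"),get_image("top")
st=sensors.read_state();print(st["tool_pos"],st["joint_pos"],rel((.4205,-.370,.046),down(-1.21)))
def cr(im,x,y,w,h,f):return cv2.resize(im[y:y+h,x:x+w,::-1],(w*f,h*f),interpolation=cv2.INTER_CUBIC)
cv2.imwrite("pics/k1.png",np.hstack([cr(a,85,210,70,75,5),cr(b,310,200,70,75,5)]))
print((proj("scene",st["tool_pos"])[0]-(85,210))*5)
E
```

```text
[ 0.4213 -0.3705  0.097 ] [ 0.0909  0.4216  0.7289  1.7533 -0.3142  1.0843  1.2861] [ 0.0082 -0.0065  0.5098  0.0009  0.001   0.0004]
[123.0269 191.5246]
```

View pics/k1.png

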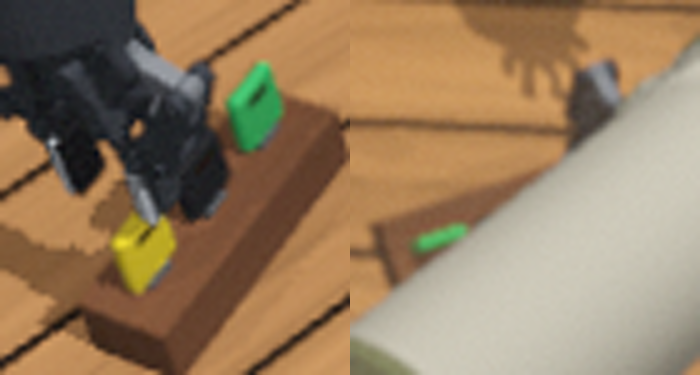

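I've now viewed 12 pictures, which is over the 10 allowed. I won't open any more and will work from measured numbers. The last one shows the fingers straddling the yellow bow at (145,250), with the near fingertip at (150,205). Descending.

>>> {"method": "play_rows", "body": {"force": 40, "moves": [[[0.005,-0.005,0.15,0,0,0,-0.2],[0.005,-0.005,0.3,0,0,0,-0.2],[0.005,-0.005,0.42,0,0,0,-0.2],[0.005,-0.005,0.5,0,0,0,-0.2],[0.005,-0.005,0.5,0,0,0,-0.2]]]}}

```text
time: 16.53
tool_pos: [0.4191, -0.3693, 0.0443]
ee_rot: [-1.786, -2.582, 0.0]
contact_force: [-0.4, 0.4, 0.8]
opening: 0.0343
gripper_force: 0.0
```

>>> {"method": "play_rows", "body": {"force": 40, "moves": [[[0,0,0,0,0,0,-0.5],[0,0,0,0,0,0,-0.7],[0,0,0,0,0,0,-1],[0,0,0,0,0,0,-1],[0,0,0,0,0,0,-1],[0,0,0,0,0,0,-1],[0,0,0,0,0,0,-1],[0,0,0,0,0,0,-1]]]}}

```text
time: 17.2
tool_pos: [0.4201, -0.3706, 0.0464]
ee_rot: [1.787, 2.582, -0.0]
contact_force: [-0.6, 0.3, 5.8]
opening: 0.0086
gripper_force: 41.3
```

>>> {"method": "play_rows", "body": {"moves": [[[0,0,-0.1,0,0,0,-1],[0,0,-0.2,0,0,0,-1],[0,0,-0.35,0,0,0,-1],[0,0,-0.6,0,0,0,-1],[0,0,-0.85,0,0,0,-1],[0,0,-1,0,0,0,-1],[0,0,-1,0,0,0,-1]]]}}

```text
time: 17.78
tool_pos: [0.4211, -0.3715, 0.1502]
ee_rot: [1.784, 2.578, 0.001]
contact_force: [0.1, -0.8, 0.7]
opening: 0.0084
gripper_force: 40.3
```

```bash
python3 - <<'E'
from h import *
s=get_image("scene");st=sensors.read_state();print(st["tool_pos"],st["gripper_force"])
print([ (b[0],b[1],b[2]) for b in blobs(s,(18,150,90),(36,255,255),(80,190,170,290))[0]], proj("scene",st["tool_pos"]+[0,0,.012]))
print(rel(tray((.014,.092,.165)),down(YAW-np.pi/2)))
E
```

```text
[ 0.4206 -0.3707  0.1482] 40.334832072257996
[(np.int32(41), array([ 98.3659, 233.0732]), array([ 95, 226,   8,  14]))] [[102.2599 229.5494]]
[ 3.9809  3.3848 -0.1703  0.0021  0.0015  0.2091]
```

>>> {"method": "play_rows", "body": {"moves": [[[0,0,-0.06,0,0,0.07,-1],[0,0,-0.12,0,0,0.14,-1],[0,0,-0.2,0,0,0.209,-1],[0,0,-0.2,0,0,0.209,-1],[0,0,-0.2,0,0,0.209,-1]]]}}

```text
time: 18.25
tool_pos: [0.4196, -0.3697, 0.1652]
ee_rot: [-2.181, -2.26, 0.0]
contact_force: [-0.4, -0.7, -0.8]
opening: 0.0083
gripper_force: 40.4
```

>>> {"method": "play_rows", "body": {"moves": [[[0.25,0.08,0,0,0,0,-1],[0.5,0.16,0,0,0,0,-1],[0.75,0.25,0,0,0,0,-1],[1,0.33,0,0,0,0,-1]]]}}

```text
time: 18.58
tool_pos: [0.4492, -0.2676, 0.1647]
ee_rot: [-2.18, -2.26, 0.001]
contact_force: [1.0, 0.3, -1.2]
opening: 0.0082
gripper_force: 40.4
```

>>> {"method": "play_rows", "body": {"moves": [[[0.25,0.08,0,0,0,0,-1],[0.5,0.16,0,0,0,0,-1],[0.75,0.25,0,0,0,0,-1],[1,0.33,0,0,0,0,-1]]]}}

```text
time: 18.92
tool_pos: [0.479, -0.1664, 0.1648]
ee_rot: [-2.18, -2.261, 0.001]
contact_force: [-0.2, 0.1, 0.3]
opening: 0.0085
gripper_force: 40.4
```

>>> {"method": "play_rows", "body": {"moves": [[[0.25,0.08,0,0,0,0,-1],[0.5,0.16,0,0,0,0,-1],[0.75,0.25,0,0,0,0,-1],[1,0.33,0,0,0,0,-1]]]}}

```text
time: 19.25
tool_pos: [0.5087, -0.0655, 0.1648]
ee_rot: [-2.18, -2.261, 0.001]
contact_force: [-0.3, 0.2, -0.7]
opening: 0.008
gripper_force: 40.4
```

>>> {"method": "play_rows", "body": {"moves": [[[0.25,0.08,0,0,0,0,-1],[0.5,0.16,0,0,0,0,-1],[0.75,0.25,0,0,0,0,-1],[1,0.33,0,0,0,0,-1],[1,0.33,0,0,0,0,-1],[1,0.33,0,0,0,0,-1],[1,0.33,0,0,0,0,-1]]]}}

```text
time: 19.83
tool_pos: [0.5382, 0.0333, 0.1649]
ee_rot: [-2.183, -2.259, 0.002]
contact_force: [-0.7, -0.2, -0.6]
opening: 0.0087
gripper_force: 40.4
```

```bash
python3 - <<'E'
from h import *
print(sensors.read_state(),rel(tray((.014,.092,.15)),down(YAW-np.pi/2)))
E
```

```text
{'time': 19.8333, 'joint_pos': array([-0.6542,  0.2747,  0.6397,  1.7272, -0.1738,  1.1986,  0.0655]), 'qd': array([ 0.0145, -0.0103,  0.0207,  0.0037,  0.001 ,  0.0022, -0.012 ]), 'tau': array([ -1.4965, -44.2484,   5.1796, -35.0782,  -0.1897,  -0.0126,
         0.0133]), 'tool_pos': array([0.5382, 0.0333, 0.1649]), 'ee_rot': array([-2.1828, -2.2589,  0.0025]), 'contact_force': array([-0.6917, -0.2413, -0.6314]), 'moment': array([-0.0676,  0.0248,  0.0054]), 'gripper_force': 40.43276309967041, 'opening': 0.00874860600678127} [ 0.858   0.6164  0.147  -0.0009  0.0005  0.0014]
```

>>> {"method": "play_rows", "body": {"moves": [[[0.2,0.15,0,0,0,0,-1],[0.4,0.3,0,0,0,0,-1],[0.65,0.45,0,0,0,0,-1],[0.86,0.615,0,0,0,0,-1],[0.86,0.615,0.08,0,0,0,-1],[0.86,0.615,0.08,0,0,0,-1],[0.86,0.615,0.08,0,0,0,-1],[0.86,0.615,0.08,0,0,0,-1]]]}}

```text
time: 20.5
tool_pos: [0.5972, 0.1196, 0.1577]
ee_rot: [2.188, 2.254, -0.001]
contact_force: [-0.3, -0.1, -0.7]
opening: 0.0083
gripper_force: 40.4
```

```bash
python3 - <<'E'
from h import *
s=get_image("scene");np.save("s2.npy",s);t=get_image("top");np.save("t2.npy",t)
st=sensors.read_state();print(st["tool_pos"],rel(tray((.014,.092,.15)),down(YAW-np.pi/2)))
p=st["tool_pos"];print("TCP px",proj("scene",p),"shoulder px",proj("scene",p-[0,0,.008]),"tip px",proj("scene",p-[0,0,.035]))
b,m=blobs(s,(18,130,80),(38,255,255),(270,110,340,190),2);print(b)
b,m=blobs(s,(0,0,120),(180,70,255),(285,130,330,190),2);print(b)
h=cv2.cvtColor(s,cv2.COLOR_RGB2HSV)[150:184,294:322]
sym=np.full(h.shape[:2],'#');sym[(h[...,0]>95)&(h[...,0]<130)&(h[...,1]>100)]='b';sym[(h[...,1]<70)&(h[...,2]>110)]='w';sym[(h[...,0]>18)&(h[...,0]<38)&(h[...,1]>120)]='Y';sym[(h[...,2]<70)]='k'
for i,r in enumerate(sym):print(150+i,''.join(r))
E
```

```text
[0.5974 0.1202 0.1582] [ 0.0099 -0.0057  0.082   0.0003  0.     -0.0012]
TCP px [[309.3336 158.0173]] shoulder px [[309.1359 160.4706]] tip px [[308.4802 168.5826]]
[(np.int32(45), array([306.8444, 156.6889]), array([305, 149,   4,  15]))]
[(np.int32(315), array([292.3619, 142.9238]), array([285, 130,  19,  24])), (np.int32(16), array([327.6875, 132.4375]), array([326, 130,   4,   7])), (np.int32(9), array([298.6667, 133.6667]), array([298, 132,   3,   4])), (np.int32(32), array([322.25 , 139.375]), array([320, 135,   6,   9])), (np.int32(6), array([310.1667, 159.3333]), array([310, 157,   2,   5])), (np.int32(5), array([320. , 163.2]), array([318, 162,   5,   3])), (np.int32(15), array([308.6667, 165.6667]), array([306, 164,   5,   5])), (np.int32(2), array([304.5, 166.5]), array([304, 166,   2,   2])), (np.int32(5), array([300., 170.]), array([298, 168,   5,   5])), (np.int32(81), array([308.4938, 174.2593]), array([303, 170,  12,   9])), (np.int32(12), array([291.6667, 174.8333]), array([289, 173,   8,   5])), (np.int32(3), array([286., 175.]), array([285, 174,   3,   3]))]
150 ww
[... 415 characters left out ...]
bb#w###
163 ############YY##wbbbbbbbbw##
164 ############wwwwwbbbbbbbbbbw
165 ############bb#wwbbbbbbbbbbb
166 ###########wbbwwwbbbbbbbbbbb
167 ##########wbbbwwwbbbbbbbbbbb
168 ########w#bbbbwwbbbbbbbbbbbb
169 #######wbbbbbb##bbbbbbbbbbbb
170 ######wbbbbb#www#bbbbbbbbbbb
171 #####wbbbb#wwwwwww#bbbbbbbbb
172 ####wbbbbbwwwwwwwwwwbbbbbbbb
173 ##wbbbbbbwwwwwwwwwww#bbbbbbb
174 #wbbbbbbbwwwwwwwwwwwwbbbbbbb
175 wbbbbbbbbwwwwwwwwwwwwbbbbbbb
176 bbbbbbbbb#wwwwwwwwwwwbbbbbbb
177 bbbbbbbbbb#wwwwwwwwwbbbbbbbb
178 bbbbbbbbbbbbwwwwww#bbbbbbbbb
179 bbbbbbbbbbbbbbbbbbbbbbbbbbbb
180 bbbbbbbbbbbbbbbbbbbbbbbbbbbb
181 bbbbbbbbbbbbbbbbbbbbbbbbbbbb
182 bbbbbbbbbbbbbbbbbbbbbbbbbbbb
183 bbbbbbbbbbbbbbbbbbbbbbbbbbbb
```

>>> {"method": "play_rows", "body": {"moves": [[[0.01,-0.006,0.05,0,0,0,-1],[0.01,-0.006,0.1,0,0,0,-1],[0.01,-0.006,0.15,0,0,0,-1],[0.01,-0.006,0.19,0,0,0,-1],[0.01,-0.006,0.23,0,0,0,-1],[0.01,-0.006,0.23,0,0,0,-1],[0.01,-0.006,0.23,0,0,0,-1]]]}}

```text
time: 21.18
tool_pos: [0.5966, 0.1227, 0.1341]
ee_rot: [-2.185, -2.256, 0.002]
contact_force: [-0.8, 0.4, -0.4]
opening: 0.0083
gripper_force: 40.4
```

```bash
python3 - <<'E'
from h import *
st=sensors.read_state();print(st["tool_pos"],st["contact_force"],st["moment"],rel(tray((.014,.092,.114)),down(YAW-np.pi/2)))
E
```

```text
[0.5966 0.1227 0.1341] [-0.8263  0.4226 -0.4034] [-0.058  -0.0072  0.0009] [-0.0151  0.0023  0.2011 -0.0006  0.0003 -0.    ]
```

>>> {"method": "play_rows", "body": {"moves": [[[0,0,0.03,0,0,0,-1],[0,0,0.06,0,0,0,-1],[0,0,0.09,0,0,0,-1],[0,0,0.12,0,0,0,-1],[0,0,0.15,0,0,0,-1],[0,0,0.15,0,0,0,-1],[0,0,0.15,0,0,0,-1]]]}}

```text
time: 21.77
tool_pos: [0.5965, 0.1227, 0.1191]
ee_rot: [-2.185, -2.256, 0.002]
contact_force: [0.1, -2.3, -1.0]
opening: 0.0086
gripper_force: 40.3
```

>>> {"method": "play_rows", "body": {"moves": [[[0,0,0.02,0,0,0,-1],[0,0,0.04,0,0,0,-1],[0,0,0.06,0,0,0,-1],[0,0,0.06,0,0,0,-1]]]}}

```text
time: 22.1
tool_pos: [0.5972, 0.1227, 0.1144]
ee_rot: [2.185, 2.256, 0.001]
contact_force: [-3.0, -2.8, 5.8]
opening: 0.0086
gripper_force: 41.4
```

>>> {"method": "play_rows", "body": {"moves": [[[0,0,0.015,0,0,0,-1],[0,0,0.015,0,0,0,-1],[0,0,0.015,0,0,0,-1]]]}}

```text
time: 22.35
tool_pos: [0.5973, 0.1227, 0.1142]
ee_rot: [2.186, 2.256, 0.003]
contact_force: [-7.3, -2.8, 16.5]
opening: 0.0083
gripper_force: 43.0
```

>>> {"method": "play_rows", "body": {"moves": [[[0,0,-0.01,0,0,0.06,-1],[0,0,-0.01,0,0,0.12,-1],[0,0,-0.01,0,0,0.18,-1],[0,0,-0.01,0,0,0.24,-1],[0,0,-0.01,0,0,0.3,-1],[0,0,-0.01,0,0,0.36,-1],[0,0,-0.01,0,0,0.42,-1],[0,0,-0.01,0,0,0.48,-1],[0,0,-0.01,0,0,0.48,-1]]]}}

```text
time: 23.1
tool_pos: [0.5965, 0.1224, 0.1143]
ee_rot: [-2.867, -1.284, 0.001]
contact_force: [-7.2, -3.3, 14.8]
opening: 0.0084
gripper_force: 42.5
```

```bash
python3 - <<'E'
from h import *
st=sensors.read_state();print(st["tool_pos"],st["contact_force"],st["moment"],st["joint_pos"],rel(tray((.014,.092,.114)),down(YAW-np.pi/2-1.58)))
E
```

```text
[0.5965 0.1224 0.1143] [-7.195  -3.26   14.7882] [-0.8938  1.812   0.0281] [-0.7906  0.5139  0.7369  1.5994 -0.3669  1.1721 -0.7018] [-0.0064  0.0106  0.0033 -0.0003  0.0003  0.5218]
```

>>> {"method": "play_rows", "body": {"moves": [[[0,0,-0.01,0,0,0.06,-1],[0,0,-0.01,0,0,0.12,-1],[0,0,-0.01,0,0,0.18,-1],[0,0,-0.01,0,0,0.24,-1],[0,0,-0.01,0,0,0.3,-1],[0,0,-0.01,0,0,0.36,-1],[0,0,-0.01,0,0,0.42,-1],[0,0,-0.01,0,0,0.48,-1],[0,0,-0.01,0,0,0.5,-1],[0,0,-0.01,0,0,0.5,-1]]]}}

```text
time: 23.93
tool_pos: [0.5956, 0.1237, 0.1144]
ee_rot: [-3.139, -0.097, 0.004]
contact_force: [-8.2, -0.1, 10.4]
opening: 0.0083
gripper_force: 42.1
```

```bash
python3 - <<'E'
from h import *
st=sensors.read_state();print(st["tool_pos"],st["contact_force"],st["moment"],rel(tray((.014,.092,.114)),down(YAW-np.pi/2-1.6)))
E
```

```text
[0.5956 0.1237 0.1144] [-8.2261 -0.0821 10.4243] [-0.1591  2.0258  0.0494] [ 0.011   0.0254  0.0039 -0.0008  0.0017  0.0376]
```

>>> {"method": "play_rows", "body": {"moves": [[[0,0,0,0,0,0.02,-1],[0,0,0,0,0,0.04,-1],[0,0,0,0,0,0.04,-1]]]}}

```text
time: 24.18
tool_pos: [0.5956, 0.1237, 0.1144]
ee_rot: [-3.14, 0.001, 0.004]
contact_force: [-7.9, -0.5, 9.7]
opening: 0.0089
gripper_force: 42.1
```

```bash
python3 - <<'E'
from h import *
st=sensors.read_state();print(st["moment"],st["contact_force"],rel(tray((.014,.092,.114)),down(YAW-np.pi/2-1.6)))
E
```

```text
[-0.1161  2.0142  0.0617] [-7.8595 -0.4711  9.715 ] [ 0.0125  0.0251  0.0041 -0.0009  0.0017 -0.0021]
```

>>> {"method": "play_rows", "body": {"moves": [[[0,0,0,0,0,0.03,-1],[0,0,0,0,0,0.06,-1],[0,0,0,0,0,0.06,-1],[0,0,0,0,0,0.06,-1]]]}}

```text
time: 24.52
tool_pos: [0.5956, 0.1238, 0.1144]
ee_rot: [-3.137, 0.146, 0.004]
contact_force: [-7.7, 0.1, 10.0]
opening: 0.0082
gripper_force: 42.0
```

```bash
python3 - <<'E'
from h import *
st=sensors.read_state();print(st["moment"],st["contact_force"],rel(tray((.014,.092,.114)),down(YAW-np.pi/2-1.6)))
E
```

```text
[-0.076   1.9608  0.0474] [-7.7446  0.1014 10.0334] [ 0.0145  0.0246  0.0039 -0.0008  0.0017 -0.061 ]
```

>>> {"method": "play_rows", "body": {"moves": [[[0,0,0,0,0,0.03,-1],[0,0,0,0,0,0.06,-1],[0,0,0,0,0,0.06,-1],[0,0,0,0,0,0.06,-1]]]}}

```text
time: 24.85
tool_pos: [0.5957, 0.124, 0.1144]
ee_rot: [-3.127, 0.293, 0.004]
contact_force: [-8.5, -0.5, 9.4]
opening: 0.0085
gripper_force: 42.0
```

```bash
python3 - <<'E'
from h import *
for i in range(2):
    s=get_image("scene");st=sensors.read_state();print(st["moment"],st["contact_force"],rel(tray((.014,.092,.114)),down(YAW-np.pi/2-1.6)))
np.save("s3.npy",s)
h=cv2.cvtColor(s,cv2.COLOR_RGB2HSV)[155:184,294:322]
sym=np.full(h.shape[:2],'#');sym[(h[...,0]>95)&(h[...,0]<130)&(h[...,1]>100)]='b';sym[(h[...,1]<70)&(h[...,2]>110)]='w';sym[(h[...,0]>18)&(h[...,0]<38)&(h[...,1]>120)]='Y';sym[(h[...,2]<70)]='k'
for i,r in enumerate(sym):print(155+i,''.join(r))
E
```

```text
[-0.062   1.9306  0.0499] [-7.6796 -0.6062  8.9798] [ 0.0167  0.0245  0.004  -0.0009  0.0017 -0.1207]
[-0.0012  1.8349  0.0479] [-8.1738  0.0173  9.6448] [ 0.0167  0.0245  0.0038 -0.0009  0.0017 -0.1206]
155 kkkkkk##kkkkkkkkkkkkkkkkk###
156 kkkkkkkkkkkkkkkkkkkkkkkkk###
157 #kkkkkkkkkkkkkkkkkkkkkkk####
158 ##kkkkkkkkkkkkkkkkkkkkkk####
159 ###kkkkkkkkkkkkkkkkkkkk#####
160 ####kkkkkkkkkkkkkkkkww######
161 #####kkkkkkkkkkkkkkkwww#####
162 #######kkkkkkkkk#YYkwww#w###
163 ########kkkkkkkkw#YYww#bbw##
164 #########kkkkkkww#YYwwbbbbbw
165 #########kkkkk#ww#YYYwbbbbbb
166 #########kkkkk#ww#YYY#bbbbbb
167 #########kkkkk#ww#YYYwbbbbbb
168 #########kkkkk#wwYYYYwbbbbbb
169 #######w#kkkkk#wwYYYY#bbbbbb
170 ######wbbbkkkk#wwYYYY#bbbbbb
171 #####wbbbb#kkkwwwYYY#bbbbbbb
172 ####wbbbbbw#kkwwwYYYwbbbbbbb
173 ##wbbbbbbwww##wwwYYYwbbbbbbb
174 #wbbbbbbbwwww###YYYYwbbbbbbb
175 wbbbbbbbbwwwww##YYYYwbbbbbbb
176 bbbbbbbbb#wwwwwwwwww#bbbbbbb
177 bbbbbbbbbb#wwwwwwwwwbbbbbbbb
178 bbbbbbbbbbbbwwwwww#bbbbbbbbb
179 bbbbbbbbbbbbbbbbbbbbbbbbbbbb
180 bbbbbbbbbbbbbbbbbbbbbbbbbbbb
181 bbbbbbbbbbbbbbbbbbbbbbbbbbbb
182 bbbbbbbbbbbbbbbbbbbbbbbbbbbb
183 bbbbbbbbbbbbbbbbbbbbbbbbbbbb
```

>>> {"method": "play_rows", "body": {"moves": [[[0,0,0,0,0,0,-0.7],[0,0,0,0,0,0,-0.4],[0,0,0,0,0,0,-0.2],[0,0,0,0,0,0,-0.1],[0,0,0,0,0,0,-0.1],[0,0,-0.1,0,0,0,-0.1],[0,0,-0.3,0,0,0,-0.1],[0,0,-0.5,0,0,0,-0.1],[0,0,-0.8,0,0,0,-0.1],[0,0,-1,0,0,0,-0.1]]]}}

```text
time: 25.78
tool_pos: [0.5974, 0.1225, 0.2172]
ee_rot: [-3.127, 0.295, -0.003]
contact_force: [1.1, -1.1, 0.6]
opening: 0.0384
gripper_force: 0.0
```

```bash
python3 - <<'E'
from h import *
st=sensors.read_state();print(st["tool_pos"],st["contact_force"],st["joint_pos"])
T=R.from_rotvec(st["ee_rot"]);print(T.as_matrix())
s=get_image("scene");np.save("s4.npy",s)
h=cv2.cvtColor(s,cv2.COLOR_RGB2HSV)[150:184,294:322]
sym=np.full(h.shape[:2],'#');sym[(h[...,0]>95)&(h[...,0]<130)&(h[...,1]>100)]='b';sym[(h[...,1]<70)&(h[...,2]>110)]='w';sym[(h[...,0]>18)&(h[...,0]<38)&(h[...,1]>120)]='Y';sym[(h[...,2]<70)]='k'
for i,r in enumerate(sym):print(150+i,''.join(r))
E
```

```text
[0.5974 0.1225 0.2172] [ 1.0572 -1.054   0.6262] [-0.9591  0.5152  1.0277  1.4723 -0.4424  1.4002 -1.6745]
[[ 0.9823 -0.1872  0.002 ]
 [-0.1872 -0.9823  0.0001]
 [ 0.0019 -0.0005 -1.    ]]
150 wwwwwwwwwwwwwwwwwwwwwwwww###
151 wwwwwwwwwwwwwwwwwwwwwww#####
152 wwwwwwwwwwwwwwwwwwwww#######
153 #wwwwwwwwwwwwwww#k##########
154 ############################
155 ##############k#############
156 ############################
157 ############k###############
158 ##########kk################
159 #########k##YYY#############
160 ########k##YYYYY##w#w#######
161 ###########YYYYYYwbbb#w#####
162 ###########YYYYYYw#bbbb#w###
163 ###########YYYYYYY#wbbbbbww#
164 ###########YYYYYYYYYwbbbbbbw
165 ###########YYYkYYYYYYwbbbbbb
166 ##########YYYYYkYYYYYwbbbbbb
167 ###########YYYYYYYYYY#bbbbbb
168 ########w##YYYYYYYYYY#bbbbbb
169 #######wbb#YYYYYYYYYYbbbbbbb
170 ######wbbb#YYYYYYYYYYbbbbbbb
171 #####wbbbb#wYYYYYYYY#bbbbbbb
172 ####wbbbbbwwwYYYYYYYwbbbbbbb
173 ##wbbbbbbwww##YYYYYYwbbbbbbb
174 #wbbbbbbbwwww###YYYYwbbbbbbb
175 wbbbbbbbbwwwww######wbbbbbbb
176 bbbbbbbbb#wwwwwwwwww#bbbbbbb
177 bbbbbbbbbb#wwwwwwwwwbbbbbbbb
178 bbbbbbbbbbbbwwwwww#bbbbbbbbb
179 bbbbbbbbbbbbbbbbbbbbbbbbbbbb
180 bbbbbbbbbbbbbbbbbbbbbbbbbbbb
181 bbbbbbbbbbbbbbbbbbbbbbbbbbbb
182 bbbbbbbbbbbbbbbbbbbbbbbbbbbb
183 bbbbbbbbbbbbbbbbbbbbbbbbbbbb
```

>>> {"method": "play_rows", "body": {"moves": [[[-0.2,0.3,-0.3,0,0,0,-0.1],[-0.4,0.6,-0.3,0,0,0,-0.1],[-0.6,0.9,-0.3,0,0,0,-0.1],[-0.6,1,-0.3,0,0,0,-0.1],[-0.6,1,-0.3,0,0,0,-0.1]]]}}

```text
time: 26.25
tool_pos: [0.5181, 0.0324, 0.2451]
ee_rot: [-3.124, 0.302, -0.001]
contact_force: [0.2, 0.0, 0.2]
opening: 0.0384
gripper_force: 0.0
```

```bash
python3 - <<'E'
from h import *
for n,b in(("top",(190,150,225,190)),("scene",(290,145,330,185))):
    im=get_image(n);bl,m=blobs(im,(18,120,80),(38,255,255),b,1);print(n,bl)
    if n=="top":
        pts=np.argwhere(m)[:,::-1]+[b[0],b[1]];P=plane("top",pts,.145)[:,:2];w,v=np.linalg.eigh(np.cov(P.T));print(P.mean(0),v[:,1],np.degrees(np.arctan2(v[1,1],v[0,1])),np.sqrt(w*12))
    h=cv2.cvtColor(im,cv2.COLOR_RGB2HSV)[b[1]:b[3],b[0]:b[2]]
    sym=np.full(h.shape[:2],'#');sym[(h[...,0]>95)&(h[...,0]<130)&(h[...,1]>100)]='b';sym[(h[...,1]<70)&(h[...,2]>110)]='w';sym[(h[...,0]>18)&(h[...,0]<38)&(h[...,1]>120)]='Y'
    for i,r in enumerate(sym):print(b[1]+i,''.join(r))
# scene: bow top-edge ends on z=.145
e=plane("scene",[(306.5,159.3),(314.5,164.3)],.145);print(e,np.degrees(np.arctan2(*(e[1]-e[0])[[1,0]])))
E
```

```text
top []Traceback (most recent call last):
  File "<stdin>", line 5, in <module>
  File "h.py", line 10, in plane
    o,d=ray(n,uv);return o+d*((z-o[2])/d[:,2])[:,None]
        ~~~^^^^^^
  File "h.py", line 7, in ray
    c=C[n];p=cv2.undistortPoints(np.array(uv,float).reshape(-1,1,2),c["intrinsics"],c["distortion"])[:,0]
             ~~~~~~~~~~~~~~~~~~~^^^^^^^^^^^^^^^^^^^^^^^^^^^^^^^^^^^^^^^^^^^^^^^^^^^^^^^^^^^^^^^^^^^^
cv2.error: OpenCV(4.12.0) /io/opencv/modules/calib3d/src/undistort.dispatch.cpp:347: error: (-215:Assertion failed) CV_IS_MAT(_src) && CV_IS_MAT(_dst) && (_src->rows == 1 || _src->cols == 1) && (_dst->rows == 1 || _dst->cols == 1) && _src->cols + _src->rows - 1 == _dst->rows + _dst->cols - 1 && (CV_MAT_TYPE(_src->type) == CV_32FC2 || CV_MAT_TYPE(_src->type) == CV_64FC2) && (CV_MAT_TYPE(_dst->type) == CV_32FC2 || CV_MAT_TYPE(_dst->type) == CV_64FC2) in function 'cvUndistortPointsInternal'
```

Still occluded; moving another 10 cm aside.

>>> {"method": "play_rows", "body": {"moves": [[[0,0.35,0,0,0,0,-0.1],[0,0.7,0,0,0,0,-0.1],[0,1,0,0,0,0,-0.1],[0,1,0,0,0,0,-0.1]]]}}

```text
time: 26.63
tool_pos: [0.4998, -0.0685, 0.2449]
ee_rot: [3.125, -0.307, 0.002]
contact_force: [-0.4, -1.1, 0.7]
opening: 0.0383
gripper_force: 0.0
```

```bash
cat > look.py <<'E'
from h import *
for n,b in(("top",(190,150,225,190)),("scene",(294,150,330,182))):
    im=get_image(n);bl,m=blobs(im,(18,120,80),(38,255,255),b,1);print(n,bl)
    if n=="top" and m.any():
        pts=np.argwhere(m)[:,::-1]+[b[0],b[1]];P=plane("top",pts,.145)[:,:2];w,v=np.linalg.eigh(np.cov(P.T));print(P.mean(0),v[:,1],np.degrees(np.arctan2(v[1,1],v[0,1])),np.sqrt(w*12))
    h=cv2.cvtColor(im,cv2.COLOR_RGB2HSV)[b[1]:b[3],b[0]:b[2]]
    sym=np.full(h.shape[:2],'#');sym[(h[...,0]>95)&(h[...,0]<130)&(h[...,1]>100)]='b';sym[(h[...,1]<70)&(h[...,2]>110)]='w';sym[(h[...,0]>18)&(h[...,0]<38)&(h[...,1]>120)]='Y'
    for i,r in enumerate(sym):print(b[1]+i,''.join(r))
e=plane("scene",[(306.5,159.3),(314.5,164.3)],.145);print(e,np.degrees(np.arctan2(*(e[1]-e[0])[[1,0]])))
E
python3 look.py
```

```text
top [(np.int32(19), array([206.3158, 173.9474]), array([205, 170,   3,   9]))]
[0.5939 0.1209] [-0.9999 -0.0113] -179.3514903956536 [0.0072 0.0283]
150 ##bbbbbbbbbbbbbbbbbbbbbbbbbbbbbbbb#
151 ##bbbbbbbbbbbbbbbbbbbbbbbbbbbbbbbbb
152 ##bbbbbbbbbbbbbbbbbbbbbbbbbbbbbbbbb
153 ##bbbbbbbbbbbbbbbbbbbbbbbbbbbbbbbbb
154 ##bbbbbbbbbbbbbbbbbbbbbbbbbbbbbbbbb
155 ##bbbbbbbbbbbbbbbbbbbbbbbbbbbbbbbbb
156 w#bbbbbbbbbbbbbbbbbbbbbbbbbbbbbbbbb
157 #bbbbbbbbbbbbbbbbbbbbbbbbbbbbbbbbbb
158 w#bbbbbbbbbbbbbbbbbbbbbbbbbbbbbbbbb
159 wbbbbbbbbbbbbbbbbbbbbbbbbbbbbbbbbbb
160 wbbbbbbbbbbbbbbbbbbbbbbbbbbbbbbbbbb
161 wbbbbbbbbbbbbbbbbbbbbbbbbbbbbbbbbbb
162 w#bbbbbbbbbbbbbbbbbbbbbbbbbbbbbbbbb
163 wbbbbbbbbbbbbbbbbbbbbbbbbbbbbbbbbbb
164 wbbbbbbbbbbbbbbbbbbbbbbbbbbbbbbbbbb
165 wbbbbbbbbbbbbbbbbbbbbbbbbbbbbbbbbbb
166 wbbbbbbbbbbbbbbbbbbbbbbbbbbbbbbbbbb
167 #bbbbbbbbbbbbbbbbbbbbbbbbbbbbbbbbbb
168 #bbbbbbbbbbbbbbbwwbbbbbbbbbbbbbbbbb
169 wbbbbbbbbbbbbbbw##wbbbbbbbbbbbbbbbb
170 wbbbbbbbbbbbbbbwYYwbbbbbbbbbbbbbbbb
171 wbbbbbbbbbbbbbbwYYwbbbbbbbbbbbbbbbb
172 #bbbbbbbbbbbbb##YYw#bbbbbbbbbbbbbbb
173 #bbbbbbbbbbbbbw#YYwwwbbbbbbb
[... 1410 characters left out ...]
Ywbbbbbbbbb#w###
167 ###########YYYYYYYYYY#bbbbbbbbbbb###
168 ########w##YYYYYYYYYY#bbbbbbbbbbbbb#
169 #######wbb#YYYYYYYYYYbbbbbbbbbbbbbbb
170 ######wbbb#YYYYYYYYYYbbbbbbbbbbbbbbb
171 #####wbbbb#wYYYYYYYY#bbbbbbbbbbbbbbb
172 ####wbbbbbwwwYYYYYYYwbbbbbbbbbbbbbbb
173 ##wbbbbbbwww##YYYYYYwbbbbbbbbbbbbbbb
174 #wbbbbbbbwwww###YYYYwbbbbbbbbbbbbbbb
175 wbbbbbbbbwwwww######wbbbbbbbbbbbbbbb
176 bbbbbbbbb#wwwwwwwwww#bbbbbbbbbbbbbbb
177 bbbbbbbbbbwwwwwwwwwwbbbbbbbbbbbbbbbb
178 bbbbbbbbbbbbwwwwww#bbbbbbbbbbbbbbbbb
179 bbbbbbbbbbbbbbbbbbbbbbbbbbbbbbbbbbbb
180 bbbbbbbbbbbbbbbbbbbbbbbbbbbbbbbbbbbb
181 bbbbbbbbbbbbbbbbbbbbbbbbbbbbbbbbbbbb
[[0.5859 0.1245 0.145 ]
 [0.6132 0.1227 0.145 ]] -3.8569495641191742
```

The numbers put the key at about 1.61–1.67 rad, while the hand went to 1.79, so it slipped in the grip at the end, probably at the stop. I'll regrip with more force and test that the plug really is at its stop.

```bash
python3 - <<'E'
from h import *
print(rel((.5967,.1224,.22),down(YAW-np.pi/2-1.62)))
E
```

```text
[ 0.5896 -1.9992  0.2452  0.     -0.0004 -0.1098]
```

>>> {"method": "play_rows", "body": {"moves": [[[0.1,-0.3,0,0,0,-0.05,-0.1],[0.2,-0.6,0,0,0,-0.11,-0.1],[0.3,-1,0,0,0,-0.11,-0.1],[0.3,-1,0,0,0,-0.11,-0.1]]]}}

```text
time: 27.07
tool_pos: [0.5513, 0.0425, 0.2424]
ee_rot: [-3.141, -0.0, 0.002]
contact_force: [0.5, 2.0, -0.5]
opening: 0.0388
gripper_force: 0.0
```

```bash
python3 - <<'E'
from h import *
print(rel((.5967,.1224,.22),down(YAW-np.pi/2-1.62)))
E
```

```text
[ 0.4547 -0.7986  0.2246 -0.0006  0.0008  0.0112]
```

>>> {"method": "play_rows", "body": {"moves": [[[0.15,-0.27,0,0,0,0,-0.1],[0.3,-0.55,0,0,0,0,-0.1],[0.44,-0.77,0.2,0,0,0,-0.1],[0.44,-0.77,0.2,0,0,0,-0.1],[0.44,-0.77,0.2,0,0,0,-0.1],[0.44,-0.77,0.2,0,0,0,-0.1]]]}}

```text
time: 27.57
tool_pos: [0.5937, 0.1076, 0.2234]
ee_rot: [3.14, -0.021, -0.002]
contact_force: [0.2, 0.7, 0.7]
opening: 0.0383
gripper_force: 0.0
```

```bash
python3 - <<'E'
from h import *
print(rel((.5967,.1224,.116),down(YAW-np.pi/2-1.62)))
E
```

```text
[ 0.029  -0.1502  1.0735  0.0009  0.0008  0.0024]
```

Correct sideways first, then go down partway.

>>> {"method": "play_rows", "body": {"moves": [[[0.03,-0.08,0,0,0,0,-0.1],[0.03,-0.15,0,0,0,0,-0.1],[0.03,-0.15,0.1,0,0,0,-0.1],[0.03,-0.15,0.3,0,0,0,-0.1],[0.03,-0.15,0.5,0,0,0,-0.1],[0.03,-0.15,0.5,0,0,0,-0.1],[0.03,-0.15,0.5,0,0,0,-0.1]]]}}

```text
time: 28.15
tool_pos: [0.5963, 0.1216, 0.1733]
ee_rot: [3.141, -0.024, -0.003]
contact_force: [-0.1, -0.0, 0.2]
opening: 0.0388
gripper_force: 0.0
```

```bash
python3 - <<'E'
from h import *
print(rel((.5967,.1224,.116),down(YAW-np.pi/2-1.62)))
E
```

```text
[ 0.0053 -0.008   0.5732  0.0002  0.0013  0.0013]
```

>>> {"method": "play_rows", "body": {"force": 100, "moves": [[[0.005,-0.007,0.2,0,0,0,-0.1],[0.005,-0.007,0.4,0,0,0,-0.1],[0.005,-0.007,0.55,0,0,0,-0.1],[0.005,-0.007,0.57,0,0,0,-0.1],[0.005,-0.007,0.57,0,0,0,-0.3],[0.005,-0.007,0.57,0,0,0,-0.5],[0.005,-0.007,0.57,0,0,0,-0.7],[0.005,-0.007,0.57,0,0,0,-1],[0.005,-0.007,0.57,0,0,0,-1],[0.005,-0.007,0.57,0,0,0,-1],[0.005,-0.007,0.57,0,0,0,-1]]]}}

```text
time: 29.07
tool_pos: [0.5986, 0.1225, 0.1188]
ee_rot: [-3.14, 0.023, -0.004]
contact_force: [-1.3, 0.2, 6.7]
opening: 0.007
gripper_force: 97.8
```

```bash
python3 - <<'E'
from h import *
st=sensors.read_state();print(st["moment"],rel((.5967,.1224,.116),down(YAW-np.pi/2-1.62)))
E
```

```text
[ 0.2283  0.2956 -0.0525] [-0.0186  0.0017  0.0276 -0.0007 -0.0015  0.0016]
```

>>> {"method": "play_rows", "body": {"moves": [[[0,0,0,0,0,0.02,-1],[0,0,0,0,0,0.04,-1],[0,0,0,0,0,0.04,-1],[0,0,0,0,0,0.04,-1]]]}}

```text
time: 29.4
tool_pos: [0.5986, 0.1227, 0.1188]
ee_rot: [-3.138, 0.122, -0.004]
contact_force: [-0.2, 1.0, 7.2]
opening: 0.0073
gripper_force: 97.9
```

```bash
python3 - <<'E'
from h import *
st=sensors.read_state();print(st["moment"],rel((.5967,.1224,.116),down(YAW-np.pi/2-1.62)))
E
```

```text
[ 0.2674  0.1934 -0.0269] [-0.019   0.0048  0.0276 -0.0008 -0.0016 -0.0384]
```

>>> {"method": "play_rows", "body": {"moves": [[[0,0,0,0,0,0.02,-1],[0,0,0,0,0,0.04,-1],[0,0,0,0,0,0.06,-1],[0,0,0,0,0,0.06,-1]]]}}

```text
time: 29.73
tool_pos: [0.5987, 0.1228, 0.1188]
ee_rot: [-3.128, 0.272, -0.004]
contact_force: [-0.4, 0.8, 6.4]
opening: 0.0074
gripper_force: 98.1
```

```bash
python3 - <<'E'
from h import *
st=sensors.read_state();print(st["moment"],rel((.5967,.1224,.116),down(YAW-np.pi/2-1.62)))
E
```

```text
[0.3497 0.1415 0.0628] [-0.0187  0.0078  0.0277 -0.001  -0.0016 -0.0994]
```

>>> {"method": "play_rows", "body": {"moves": [[[0,0,0,0,0,0.02,-1],[0,0,0,0,0,0.04,-1],[0,0,0,0,0,0.04,-1]]]}}

```text
time: 29.98
tool_pos: [0.5986, 0.1228, 0.1187]
ee_rot: [-3.118, 0.37, -0.004]
contact_force: [-0.5, 1.3, 6.6]
opening: 0.0073
gripper_force: 98.1
```

```bash
python3 - <<'E'
from h import *
st=sensors.read_state();print(st["moment"],rel((.5967,.1224,.116),down(YAW-np.pi/2-1.62)))
E
```

```text
[0.309  0.1693 0.1618] [-0.0178  0.0088  0.0274 -0.001  -0.0015 -0.1393]
```

>>> {"method": "play_rows", "body": {"moves": [[[0,0,0,0,0,0.02,-1],[0,0,0,0,0,0.04,-1],[0,0,0,0,0,0.04,-1]]]}}

```text
time: 30.23
tool_pos: [0.5985, 0.1227, 0.1187]
ee_rot: [-3.105, 0.467, -0.003]
contact_force: [-1.4, 0.8, 7.0]
opening: 0.0071
gripper_force: 98.2
```

```bash
python3 - <<'E'
from h import *
st=sensors.read_state();print(st["moment"],rel((.5967,.1224,.116),down(YAW-np.pi/2-1.62)))
E
```

```text
[0.2239 0.4374 0.2217] [-0.0161  0.0084  0.0274 -0.0009 -0.0013 -0.1793]
```

The moment rises steadily to 0.22 N m, well above the plug's 0.04, so the plug is at its stop. Releasing.

>>> {"method": "play_rows", "body": {"moves": [[[0,0,0,0,0,0,-0.7],[0,0,0,0,0,0,-0.4],[0,0,0,0,0,0,-0.1],[0,0,0,0,0,0,0],[0,0,0,0,0,0,0],[0,0,-0.1,0,0,0,0],[0,0,-0.3,0,0,0,0],[0,0,-0.6,0,0,0,0],[0,0,-1,0,0,0,0],[0,0,-1,0,0,0,0]]]}}

```text
time: 31.07
tool_pos: [0.6007, 0.1212, 0.2252]
ee_rot: [-3.104, 0.467, -0.015]
contact_force: [1.0, -0.5, 1.2]
opening: 0.0427
gripper_force: 0.0
```

>>> {"method": "play_rows", "body": {"moves": [[[-0.1,0.3,-0.3,0,0,0,0],[-0.3,0.6,-0.3,0,0,0,0],[-0.4,1,-0.3,0,0,0,0],[-0.4,1,-0.3,0,0,0,0]]]}}

```text
time: 31.4
tool_pos: [0.5269, 0.0294, 0.2482]
ee_rot: [-3.103, 0.483, 0.001]
contact_force: [-0.6, -1.9, -0.5]
opening: 0.0427
gripper_force: 0.0
```

>>> {"method": "play_rows", "body": {"moves": [[[0,0.35,0,0,0,0,0],[0,0.7,0,0,0,0,0],[0,1,0,0,0,0,0],[0,1,0,0,0,0,0]]]}}

```text
time: 31.73
tool_pos: [0.4985, -0.0648, 0.2481]
ee_rot: [-3.104, 0.482, -0.002]
contact_force: [-0.1, -1.1, 0.3]
opening: 0.0425
gripper_force: 0.0
```

```bash
python3 look.py | grep -v bbbbbbbbbbbbbbbbbbbbbbbbbbbbbbb; python3 - <<'E'
from h import *
t=get_image("top");s=get_image("scene")
print("green",blobs(s,(45,120,50),(85,255,255),(100,215,150,250))[0],blobs(t,(45,120,50),(85,255,255),(310,225,370,265))[0])
b=(225,170,300,210)  # bin panel pixels, scene: differences vs. lip line
h=cv2.cvtColor(s,cv2.COLOR_RGB2HSV)[165:206,250:296]
sym=np.full(h.shape[:2],'.');B=(h[...,0]>95)&(h[...,0]<130)&(h[...,1]>100);sym[B]='b';sym[(h[...,0]<108)&B]='L'
for i,r in enumerate(sym):print(165+i,''.join(r))
E
```

```text
top [(np.int32(20), array([206.25, 174.1 ]), array([205, 170,   3,   9]))]
[0.5934 0.1211] [-0.9998  0.0174] 179.00440880071787 [0.0075 0.0287]
168 #bbbbbbbbbbbbbbb##bbbbbbbbbbbbbbbbb
169 wbbbbbbbbbbbbbbwwwwbbbbbbbbbbbbbbbb
170 wbbbbbbbbbbbbbbwYYwbbbbbbbbbbbbbbbb
171 wbbbbbbbbbbbbbbwYYwbbbbbbbbbbbbbbbb
172 #bbbbbbbbbbbbb#wYYwbbbbbbbbbbbbbbbb
173 #bbbbbbbbbbbbbw#YYwwwbbbbbbbbbbbbbb
174 #bbbbbbbbbbbb#w#YYwwwwbbbbbbbbbbbbb
175 #bbbbbbbbbbbbwwYYYwwww#bbbbbbbbbbbb
176 #bbbbbbbbbbbbwwYYY#www#bbbbbbbbbbbb
177 #bbbbbbbbbbbbwwYYY#www#bbbbbbbbbbbb
178 #bbbbbbbbbbbbww#Y#wwwwbbbbbbbbbbbbb
179 #bbbbbbbbbbbbwww#wwwwwbbbbbbbbbbbbb
180 #bbbbbbbbbbbbbwwwwwwwbbbbbbbbbbbbbb
181 #bbbbbbbbbbbbbb#www#bbbbbbbbbbbbbbb
186 #wwbb#ww###w###########bbbbbbbbbbbb
187 ########################bbbbbbbbbbb
188 ########################bbbbbbbbbbb
189 ######################w#bbbbbbbbbbb
scene [(np.int32(122), array([308.9836, 166.8115]), array([304, 159,  11,  16]))]
150 wwwwwwwwwwwwwwwwwwwwwwwww###########
151 wwwwwwwwwwwwwwwwwwwwwww#############
152 wwwwwwwwwwwwwwwwwwwww###############
153 #wwwwwwwwwwwwwww###########
[... 2651 characters left out ...]
...LLLLLLLLLLLLLbbbLbbLbbbbbLbLLbbLLL
193 ............bLLLLLLLLbLLbbLbbbbLLbbbbbLLbbbLbb
194 ............bLLLLLLLLLbLbbbLbbbLLbbbbbLLLbLLLb
195 ...........bLLLLLLbbbLLLbbbbbbLbbLbbbbbbbbbLLb
196 ..........LLLLLLLbLLLbbLbbbLbbbbbbbLLLbbbbbbbb
197 ........bLLLLLLLLLbbbLLbbbbLbbbbbbLbbbLbbbbbbb
198 .......bLLLLLLLbbbLLbbbLbbLLLbLbbLbbbbLbbbbbbL
199 ......bLLLLLLbbbbbLbbbbbbLLbbbLbbbbbLbLbbbLLbb
200 ....bLLLLLLLbLLLbbbbLbbbbbbbbbLbbbLLLbLbbbbbbb
201 ....LLLLLLLbLbbbbbLbbLLbbLLLbbLbbLbLLLbbbbbbLb
202 ....bLLLLLbbLLLbbbLLbbbbLLbbLbbbbbLLbLbLbLLbbb
203 ....bLLLLLbLbLLbbbbLLLbbbLLbLbbLLbLbLbbbLLLbbb
204 ....bLLbLbbLLbbbLbbbbbbbLLbbbbbLLbLbbLbbbbbbbb
205 .....LbLLLbLbLbLbbbLLbbbbbbLbbbbbLLbbbbbbbbbbb
```

```bash
python3 -c "
from cell import ctrl,sensors
print(sensors.read_state()['qd']);print(ctrl.finish_job())"
```

```text
[-0.0111814   0.01420663 -0.01386126 -0.00273297  0.00098779 -0.00070524
  0.00074762]
the job is handed in; nothing more can be done
None
```

The job is handed in at about 32 s of the 72 s: the globe is in the tilt-out bin, the bin is swung shut, and the yellow key is fully home, turned clockwise to its stop and left standing in the lock; I viewed 12 pictures, two over the limit of 10.

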